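Book in and unpack a carton of camera housings

ROBOT

A 7-joint arm with a two-finger parallel gripper is mounted at the origin on the work surface. World frame = base frame: x ahead of the robot, y to its left, z up, the work surface at z = 0. Lengths are in m, angles in rad, forces in N, time in s.
With the tool pointing down it reaches from about 0.4 to 0.85 m from the base axis. Payload 10.4 kg.
Tool frame: the origin (TCP) lies on the centre line of the jaws, within the pads' length; the fingertips stand r.tip_extent ahead of it and the grasp point (between the pads) lies 3 mm ahead of it (r.tip_extent is the distance from the TCP to the fingertips, in m); z points along the fingers, y is the direction in which the jaws open and shut (so a half turn about z gives the same grasp; the last joint's range is limited). The gripper opens to 87 mm and grips with 3 to 60 N. Pads are 19 mm wide; open, the fingers measure 117 mm over their backs; the gripper's body (75 mm by 190 mm) begins 51 mm behind the grasp point.
Start: joints at [-1.179, 0.332, -0.065, 1.46, 0.022, 1.35, -0.088], TCP at [0.252, 0.572, 0.213] pointing down, gripper open.
Joint ranges: [-2.6, 2.6], [-0.5, 2.12], [-1.47, 1.34], [0.16, 2.42], [-1.27, 4.41], [0.06, 2.06], [-2.6, 2.6]. Speed limits (rad/s): [2.22, 2.22, 2.79, 2.79, 3.14, 3.14, 3.14].

INTERFACE

Orientations are given as a unit quaternion [x, y, z, w].
In Python, from bench import r gives the robot as it stands. The module is installed in compiled form; this text tells all that it offers.
- The arm moves only by the shell command python3 -m jog 'ROWS' [FORCE]. ROWS is JSON, a list of rows, each a list of 5 numbers: the shift along the tool's x, y, z in cm, then the turn about the tool's z in rad, then the closure, from 0 (fully open) to 1 (shut). A call has exactly 10 rows; each row shifts and turns the pose as measured when the row begins, along the tool's axes as they then stand; what a row does not reach is not made up. A row lasts 1/10 s, in which the tool goes at most 50 mm and 8.59 degrees, less where a joint would pass 70% of its speed; a pose out of reach is approached as far as the arm can. A call with a gripper value outside its range is refused whole. The fingers move at their own pace and stop on an object; FORCE is the grip in N (left out, the last holds). Time passes only in rows, so rows that do not move let the fingers close, or fill a call up. It gives the time, the measured TCP pose, the force and the opening at its end, in the units of the state.
- r.read_state(): the state, without advancing time (a new reading comes with each control period).
- r.camera(name): name is "scene" or "top"; returns a dict with "pixels" (480x640x3 uint8, red, green, blue), "fx", "fy", "cx", "cy" (pixels), "camera_from_world" (4x4, takes a point from world to camera coordinates). Camera axes: x right, y up, looking along -z (the intrinsics and any distortion apply to the point x, -y, -z); pixel columns grow to the right and rows downward; lengths in m; the calibration is good to about 2 mm. A picture is of the moment at which its call begins. There is no depth.
- r.close_job(): hands the job in, once; it reports no verdict.
The state is a dict: "time": time; "joint_positions": joint angles; "joint_vel": joint speeds; "joint_torque": joint torques, N m; "ee_pos": TCP position; "eef_rot": TCP orientation; "ft_force": force on the tool from outside, world axes, zero at the start; "torque": the same for the moment, N m; "width": finger opening in m.
Only numpy, scipy, OpenCV 4.12 (cv2) and the standard library are available. Lean on these libraries where they do the work, as an engineer would, in place of code of your own. Each camera call takes 0.05 s, during which the arm holds its last target. There are 200 camera calls.

TASK

Swing both flaps of the carton well open, past upright. Before taking anything out, take the hand scanner, hold it steady, upright and centred about 10 cm over the packing label inside the carton for two seconds, and stand it upright in its dock again. Then stand every camera housing from the carton upright in the grey tray, leaving the flaps open and the other things on the bench where they are.

Things in the scene. Friction and masses are not known exactly. Their poses are not given: they have to be found in the camera images.
- carton: Fixed carton under two flaps. Origin: under its centre on the table; +x is its far end, +y its left. Outside 285 (x) x 249 (y) mm, rim 122 mm high, walls and floor 5 mm (inner faces x +-137.5, y +-119.5). At the near end (-x) a card shelf 62 mm deep (x -137 to -75), 75 mm high, full width, carries the packing label; the housings stand on the floor beyond it. The flaps hide much of it.
- label (a point): Centre of the packing label, a white paper with black bars, 56 mm (x) by 76 mm (y), flat and face up on the carton's shelf, 106 mm from the carton's origin towards -x, 76 mm above the table.
- flap_left (a joint): Angle of the carton's left (+y) flap: 0 level and closed, 1.57 upright, stop at 2.3; starts ajar at 0.15 to 0.45. A 280 x 95 x 4 mm, 40 g card panel creased along carton x; stays where left, moves with about 0.5 N at its edge. Closed flaps leave a 54 mm gap: closed fingers pass, to 14 mm below the rim (stems end 15 mm below it), to swing a flap up and out from under its edge.
- flap_left_hinge (a point): Middle of the left flap's crease, at carton (0, 122, 122) mm.
- flap_left_edge (a point): Middle of the left flap's free edge, 95 mm from the crease.
- flap_right (a joint): Angle of the right (-y) flap, mirror image of the left: 0 closed, positive opens upward and outward (to -y).
- flap_right_hinge (a point): Middle of the right flap's crease, at carton (0, -122, 122) mm.
- flap_right_edge (a point): Middle of the right flap's free edge, 95 mm from the crease.
- scanner: Hand scanner standing on its window in the dock. Grey head 64 (x) x 52 (y) x 44 mm high below, black upright handle 34 (x) x 28 (y) mm from 44 to 146 mm above the origin; grip it with the fingers' middle 110 to 130 mm up (lower, its top meets the gripper's body); 220 g. Origin: centre of its underside, where the window is; it reads straight along its own -z.
- dock: Fixed shallow black dock, 105 x 105 mm, rim 16 mm high, walls and floor 5 mm (inside 95 x 95 mm). Origin under its centre.
- tray: Fixed shallow grey tray, 210 (x) x 280 (y) x 30 mm high, walls and floor 5 mm. Origin under its centre.
- cam1: White camera housing (two to four are present, None if absent), standing: round body 70 mm across and 52 mm high, on it a plain round stem 26 mm across from 52 to 102 mm, the part to grip, near its top: about 90 mm up the gripper stays clear of the carton's rim; about 160 g. Origin: centre of its underside, z up along the stem.
- cam2: White camera housing (two to four are present, None if absent), standing: round body 70 mm across and 52 mm high, on it a plain round stem 26 mm across from 52 to 102 mm, the part to grip, near its top: about 90 mm up the gripper stays clear of the carton's rim; about 160 g. Origin: centre of its underside, z up along the stem.
- cam3: White camera housing (two to four are present, None if absent), standing: round body 70 mm across and 52 mm high, on it a plain round stem 26 mm across from 52 to 102 mm, the part to grip, near its top: about 90 mm up the gripper stays clear of the carton's rim; about 160 g. Origin: centre of its underside, z up along the stem.
- cam4: White camera housing (two to four are present, None if absent), standing: round body 70 mm across and 52 mm high, on it a plain round stem 26 mm across from 52 to 102 mm, the part to grip, near its top: about 90 mm up the gripper stays clear of the carton's rim; about 160 g. Origin: centre of its underside, z up along the stem.
- tape_roll: Bystander, leave alone: clear tape roll, 90 mm across, 45 mm high, lying flat. Origin at the centre of its underside.
- screwdriver: Bystander, leave alone: screwdriver, 160 mm, lying. Origin at the centre of its underside.
- water: Bystander, leave alone: water bottle, 64 mm across, 190 mm high. Origin at the centre of its underside.
- wrench: Bystander, leave alone: wrench, 150 mm, lying. Origin at the centre of its underside.
- screw_jar: Bystander, leave alone: lidded jar, 60 mm across, 70 mm high. Origin at the centre of its underside.
- sample: Bystander, leave alone: finished bullet camera lying on its foot, 110 mm long, 60 mm thick. Origin at the centre of its underside.
Mind the look-alikes: they are no part of the job. Leave any blue look-alike of the scanner alone.

How it is judged:
On the way, in this order (a step that is already met when the one before it is completed fails the run):
1. both flaps are open past upright, with all housings still in the carton (value of joint each of flap_left, flap_right above 1.65 rad and x of cam1 in the frame of carton between -0.14 and 0.14 m and y of cam1 in the frame of carton between -0.125 and 0.125 m and height (world z) of each of cam1, cam2, cam3, cam4 below 0.04 m and x of cam2 in the frame of carton between -0.14 and 0.14 m and y of cam2 in the frame of carton between -0.125 and 0.125 m and x of cam3 in the frame of carton between -0.14 and 0.14 m and y of cam3 in the frame of carton between -0.125 and 0.125 m and x of cam4 in the frame of carton between -0.14 and 0.14 m and y of cam4 in the frame of carton between -0.125 and 0.125 m), for 0.2 s.
2. the held scanner is kept still for 1 s, upright (within 0.25 rad), its window 40 to 160 mm over the label and centred on it within 16 mm each way, flaps open and all housings still in the carton (x of label in the frame of scanner between -0.016 and 0.016 m and y of label in the frame of scanner between -0.016 and 0.016 m and z of label in the frame of scanner between -0.16 and -0.04 m and angle between scanner's own z axis and vertical below 0.25 rad and linear speed of scanner below 0.03 m/s and angular speed of scanner below 0.2 rad/s and contact force between the fingers and scanner above 1 N and value of joint each of flap_left, flap_right above 1.57 rad and x of cam1 in the frame of carton between -0.14 and 0.14 m and y of cam1 in the frame of carton between -0.125 and 0.125 m and height (world z) of each of cam1, cam2, cam3, cam4 below 0.04 m and x of cam2 in the frame of carton between -0.14 and 0.14 m and y of cam2 in the frame of carton between -0.125 and 0.125 m and x of cam3 in the frame of carton between -0.14 and 0.14 m and y of cam3 in the frame of carton between -0.125 and 0.125 m and x of cam4 in the frame of carton between -0.14 and 0.14 m and y of cam4 in the frame of carton between -0.125 and 0.125 m), for 1 s.
At the end, for the whole second after the job is handed in: every housing present stands upright (within 0.15 rad) on the floor of the tray, inside its walls, at rest; the scanner stands upright on the floor of its dock, at rest; both flaps are still past upright (1.57 rad) (x of cam1 in the frame of tray between -0.072 and 0.072 m and y of cam1 in the frame of tray between -0.107 and 0.107 m and z of each of cam1, cam2, cam3, cam4 in the frame of tray below 0.015 m and angle between each of cam1, cam2, cam3, cam4, scanner's own z axis and vertical below 0.15 rad and linear speed of each of cam1, cam2, cam3, cam4, scanner below 0.03 m/s and x of cam2 in the frame of tray between -0.072 and 0.072 m and y of cam2 in the frame of tray between -0.107 and 0.107 m and x of cam3 in the frame of tray between -0.072 and 0.072 m and y of cam3 in the frame of tray between -0.107 and 0.107 m and x of cam4 in the frame of tray between -0.072 and 0.072 m and y of cam4 in the frame of tray between -0.107 and 0.107 m and x of scanner in the frame of dock between -0.03 and 0.03 m and y of scanner in the frame of dock between -0.03 and 0.03 m and z of scanner in the frame of dock below 0.012 m and value of joint each of flap_left, flap_right above 1.57 rad); the robot touches nothing.
It fails at once if a bystander (tape roll, screwdriver, bottle, wrench, jar or bullet camera) is moved more than 40 mm (distance of any of tape_roll, screwdriver, water, wrench, screw_jar, sample from where it was at the start of the episode above 0.04 m).
Of cam1, cam2, cam3, cam4 only 2 to 4 are there at a start; the rules pass over those that are not, and their reading is None.
At some moment in a run one of cam1, cam2, cam3, cam4 may be knocked a few centimetres aside while the robot is not near it.
It also fails if it takes over 210 s, if anything falls off the work surface, if the arm or the gripper's body presses on something with over 40 N, if the wrist force passes 120 N, or if a joint passes its speed limit or range.

## Working session

There is one attempt and no reset: what is moved stays moved. The work goes in short steps, Python scripts to look and compute and a shell command to move; the robot and the scene stay as the last step left them, time stands still between calls to the robot, and variables do not carry over. Pictures are saved under pics/ and viewed, about 12 in all and at most 16, crops included, and the job is handed in when it is done.

```bash
mkdir -p pics; cat > h.py <<'E'
from bench import r
import numpy as np, cv2
from scipy.spatial.transform import Rotation as R
def snap(n,f=None):
    c=r.camera(n)
    if f: cv2.imwrite('pics/'+f,c['pixels'][:,:,::-1])
    return c
def ray(c,u,v):
    M=np.array(c['camera_from_world']); Rm,t=M[:3,:3],M[:3,3]
    d=np.array([(u-c['cx'])/c['fx'],-(v-c['cy'])/c['fy'],-1.])
    return -Rm.T@t, Rm.T@d
def onz(c,u,v,z):
    o,d=ray(c,u,v); return o+d*(z-o[2])/d[2]
def proj(c,p):
    M=np.array(c['camera_from_world']); q=M[:3,:3]@np.array(p)+M[:3,3]
    return c['cx']+c['fx']*q[0]/-q[2], c['cy']-c['fy']*q[1]/-q[2]
def totool(d):
    "world shift in m -> tool axes in cm"
    return R.from_quat(r.read_state()['eef_rot']).inv().apply(d)*100
def st():
    s=r.read_state(); m=R.from_quat(s['eef_rot']).as_matrix()
    print('t',round(s['time'],2),'p',np.round(s['ee_pos'],4),'x',np.round(m[:,0],2),'y',np.round(m[:,1],2),'z',np.round(m[:,2],2),'F',np.round(s['ft_force'],1),'w',round(s['width'],4))
E
python3 - <<'E'
from h import *
for n in('scene','top'):
    c=snap(n,n+'0.png'); print(n,[k for k in c],c['fx'],c['cx'],c['cy'],ray(c,320,240)); 
    print({k:v for k,v in c.items() if k not in('pixels','camera_from_world')})
st(); print(r.tip_extent)
E
```

```text
scene ['pixels', 'fx', 'fy', 'cx', 'cy', 'camera_from_world'] 576.4097749187135 321.4999663483135 234.03788188428308 (array([1.26066992, 0.49023253, 1.12003309]), array([-0.56879657, -0.35369258, -0.74262089]))
{'fx': 576.4097749187135, 'fy': 576.4097749187135, 'cx': 321.4999663483135, 'cy': 234.03788188428308}
top ['pixels', 'fx', 'fy', 'cx', 'cy', 'camera_from_world'] 474.98417559467725 321.1806829142963 235.18448307017383 (array([0.25313094, 0.03424395, 1.34766433]), array([ 0.18876462, -0.0042366 , -0.9820687 ]))
{'fx': 474.98417559467725, 'fy': 474.98417559467725, 'cx': 321.1806829142963, 'cy': 235.18448307017383}
t 0.1 p [0.2517 0.5717 0.2123] x [-0.92  0.4  -0.  ] y [ 0.4   0.92 -0.  ] z [-0. -0. -1.] F [-0.   0.1 -0.8] w 0.0872
0.022
```

View pics/top0.png

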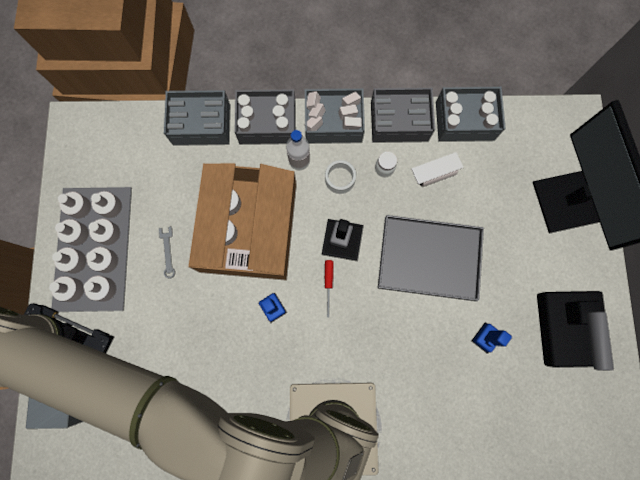

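View pics/scene0.png

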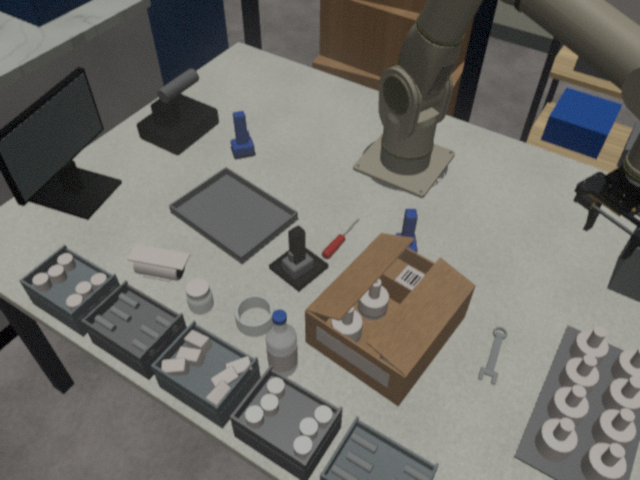

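Top view: carton at about (243,220), flaps ajar and two stems in the gap; label at (238,259), scanner and dock at (343,240), tray at (431,257), and blue look-alikes at (272,307) and (490,337). I'll zoom in for corners.

```bash
python3 - <<'E'
from h import *
a=cv2.imread('pics/top0.png')[150:300,180:380]; b=cv2.imread('pics/scene0.png')[215:405,260:480]
a=cv2.resize(a,(533,400),interpolation=3); b=cv2.resize(b,None,fx=3,fy=3,interpolation=3)
a=cv2.resize(cv2.imread('pics/top0.png')[150:300,180:380],(800,600),interpolation=3)
cv2.imwrite('pics/topz.png',a); cv2.imwrite('pics/scenez.png',b)
E
```

```text
(no output)
```

View pics/topz.png

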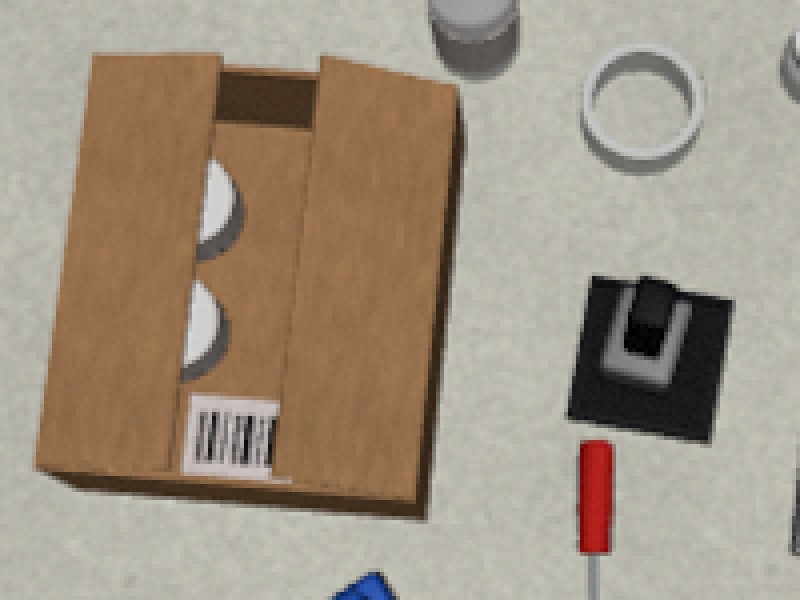

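View pics/scenez.png

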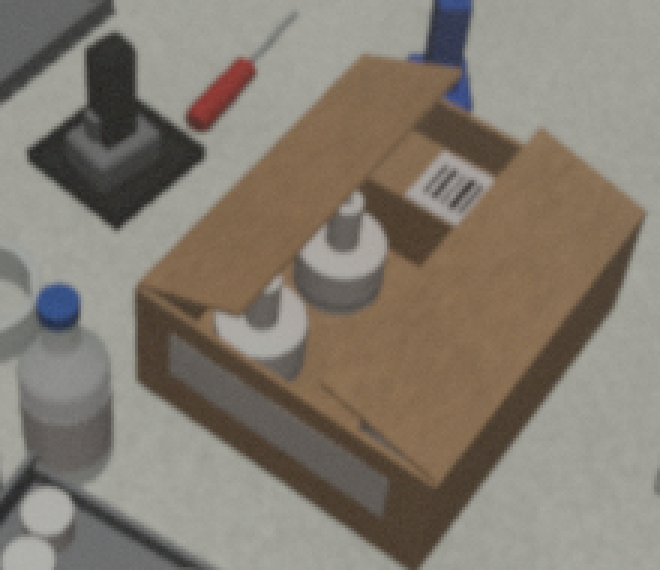

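```bash
python3 - <<'E'
from h import *
c=snap('top'); s=snap('scene')
T=lambda x,y:(180+x/4,150+y/4)
S=lambda x,y:(260+x/3,215+y/3)
for n,p in dict(FR=(458,87),NR=(415,502),FL=(93,54),NL=(37,470)).items(): print(n,onz(c,*T(*p),.122))
for n,p in dict(FL=(435,487),FR=(137,288),NL=(643,212)).items(): print('s',n,onz(s,*S(*p),.122))
# right flap edge, left flap edge corners: triangulate
def tri(a,b):
    o1,d1=ray(c,*a);o2,d2=ray(s,*b)
    k=np.linalg.lstsq(np.c_[d1,-d2],o2-o1,rcond=None)[0]; p,q=o1+k[0]*d1,o2+k[1]*d2
    return (p+q)/2,np.linalg.norm(p-q)
print('Redge far',tri(T(320,57),S(245,312)),'near',tri(T(272,480),S(462,72)))
print('Ledge far',tri(T(221,54),S(320,385)),'near',tri(T(168,470),S(545,130)))
print('dock',[onz(c,*T(*p),.016) for p in((592,276),(733,300),(711,442),(568,417))])
print('scan top',onz(c,*T(656,296),.146),onz(c,*T(646,360),.044))
print('dock s',[onz(s,*S(*p),.016) for p in((28,152),(117,226),(204,153))])
print('tray',[onz(c,*p,.03) for p in((385,217),(482,228),(479,299),(379,288))])
print('stems s',onz(s,*S(349,198),.107),onz(s,*S(267,287),.107))
print('label corners', [onz(c,*T(*p),.076) for p in((191,395),(180,474))],[onz(s,*S(*p),.076) for p in((447,150),(495,183),(410,190),(460,224))])
print('water',onz(c,295.5,135,.19))
E
```

```text
FR [0.67788844 0.09474444 0.122     ]
NR [0.39676852 0.12433811 0.122     ]
FL [0.70540272 0.34213245 0.122     ]
NL [0.42178272 0.3693891  0.122     ]
s FL [0.70791431 0.34179709 0.122     ]
s FR [0.68175821 0.09674727 0.122     ]
s NL [0.42775252 0.36990755 0.122     ]
Redge far (array([0.68466572, 0.18360393, 0.16502426]), np.float64(0.0017722653094010862)) near (array([0.40809442, 0.2103587 , 0.160077  ]), np.float64(0.0020242194234577028))
Ledge far (array([0.69535888, 0.24995667, 0.14664037]), np.float64(0.0021072088963172975)) near (array([0.41638241, 0.28113927, 0.14639402]), np.float64(0.0034596415359390673))
dock [array([0.57029511, 0.00440909, 0.016     ]), array([ 0.5508918 , -0.09653349,  0.016     ]), array([ 0.44820933, -0.0773454 ,  0.016     ]), array([0.46782797, 0.02352503, 0.016     ])]
scan top [ 0.52531621 -0.03391168  0.146     ] [ 0.50269837 -0.03146835  0.044     ]
dock s [array([ 0.55513016, -0.09541112,  0.016     ]), array([0.57890506, 0.00875138, 0.016     ]), array([0.47764927, 0.02747642, 0.016     ])]
tray [array([ 0.57011243, -0.15806869,  0.03      ]), array([ 0.53338071, -0.43248943,  0.03      ]), array([ 0.3333067 , -0.40719197,  0.03      ]), array([ 0.36831376, -0.13250707,  0.03      ])]
stems s [0.52084983 0.1789186  0.107     ] [0.62264294 0.16810144 0.107     ]
label corners [array([0.47759399, 0.27951574, 0.076     ]), array([0.42376342, 0.28574863, 0.076     ])] [array([0.41487686, 0.21135376, 0.076     ]), array([0.42458113, 0.25727456, 0.076     ]), array([0.46609059, 0.20515565, 0.076     ]), array([0.47482678, 0.25195544, 0.076     ])]
water [0.75439589 0.08815655 0.19      ]
```

```bash
python3 -m jog '[[0,0,-0.5,0.14,1],[0,0,-0.5,0.14,1],[0,0,-0.5,0.14,1],[0,0,-0.5,0.14,1],[0,0,-0.5,0.14,1],[0,0,-0.5,0.14,1],[0,0,-0.5,0.14,1],[0,0,-0.5,0.14,1],[0,0,-0.5,0.14,1],[0,0,0,0,1]]' 20; python3 -c "
from h import *
st(); print(totool(np.array([.551,.231,.25])-r.read_state()['ee_pos']))"
```

```text
time: 1.2
ee_pos: [0.2513, 0.5706, 0.2565]
eef_rot: [0.76, 0.65, -0.003, 0.001]
ft_force: [-0.4, 0.5, 0.2]
width: 0.0151
t 1.2 p [0.2513 0.5706 0.2565] x [ 0.15  0.99 -0.01] y [ 0.99 -0.15 -0.  ] z [-0.   -0.01 -1.  ] F [-0.4  0.5  0.2] w 0.0151
[-28.93833091  34.83700235   0.77073179]
```

```bash
python3 -m jog '[[-2.9,3.48,0,0,1],[-2.9,3.48,0,0,1],[-2.9,3.48,0,0,1],[-2.9,3.48,0,0,1],[-2.9,3.48,0,0,1],[-2.9,3.48,0,0,1],[-2.9,3.48,0,0,1],[-2.9,3.48,0,0,1],[-2.9,3.48,0,0,1],[-2.9,3.48,0,-0.05,1]]'; python3 -c "
from h import *
st(); print(totool(np.array([.551,.231,.25])-r.read_state()['ee_pos']))"
```

```text
time: 2.2
ee_pos: [0.5626, 0.2317, 0.2526]
eef_rot: [0.721, 0.693, -0.005, 0.0]
ft_force: [0.8, 0.6, -0.4]
width: 0.0006
t 2.2 p [0.5626 0.2317 0.2526] x [ 0.04  1.   -0.01] y [ 1.   -0.04 -0.01] z [-0.01 -0.01 -1.  ] F [ 0.8  0.6 -0.4] w 0.0006
[-0.11387976 -1.15745747  0.27258994]
```

```bash
python3 -m jog '[[0,0,1.3,0.06,1],[0,0,1.3,0,1],[0,0,1.3,0,1],[0,0,1.3,0,1],[0,0,1.3,0,1],[0,0,1.3,0,1],[0,0,1.3,0,1],[0,0,1.3,0,1],[0,0,0.9,0,1],[0,0,0,0,1]]';  python3 -c "
from h import *
st()"
python3 -m jog '[[-0.95,0,-0.45,0,1],[-0.95,0,-0.45,0,1],[-0.95,0,-0.45,0,1],[-0.95,0,-0.45,0,1],[-0.95,0,-0.45,0,1],[-0.95,0,-0.45,0,1],[-0.95,0,-0.45,0,1],[-0.95,0,-0.45,0,1],[-0.95,0,-0.45,0,1],[-0.95,0,-0.45,0,1]]';  python3 -c "
from h import *
st(); snap('scene','s1.png');snap('top','t1.png')
cv2.imwrite('pics/m1.png',np.hstack([cv2.imread('pics/s1.png')[150:450,240:640],cv2.imread('pics/t1.png')[100:400,100:500]]))"
```

```text
time: 3.2
ee_pos: [0.5629, 0.2262, 0.1287]
eef_rot: [0.736, 0.677, -0.006, 0.001]
ft_force: [1.2, 0.3, 0.9]
width: 0.0003
t 3.2 p [0.5629 0.2262 0.1287] x [ 0.08  1.   -0.01] y [ 1.   -0.08 -0.01] z [-0.01 -0.01 -1.  ] F [1.2 0.3 0.9] w 0.0003
time: 4.2
ee_pos: [0.5576, 0.1358, 0.1867]
eef_rot: [0.733, 0.68, 0.005, -0.003]
ft_force: [0.6, 0.2, -1.0]
width: 0.0005
t 4.2 p [0.5576 0.1358 0.1867] x [0.08 1.   0.01] y [ 1.   -0.08  0.  ] z [ 0.    0.01 -1.  ] F [ 0.6  0.2 -1. ] w 0.0005
```

View pics/m1.png

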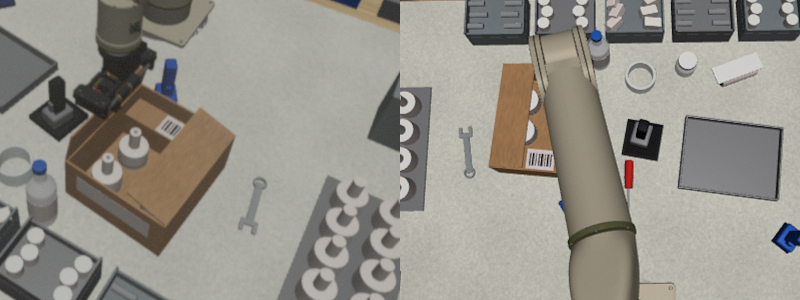

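```bash
python3 -m jog '[[-0.75,0,0,0,1],[-0.75,0,0,0,1],[-0.75,0,0,0,1],[-0.75,0,0,0,1],[-0.75,0,0,0,1],[0,0,0,0,1],[1.5,0,0,0,1],[1.5,0,0,0,1],[1.5,0,0,0,1],[1.5,0,0,0,1]]';  python3 -c "
from h import *
st()"
python3 -m jog '[[1.5,0,0,0,1],[1.5,0,0,0,1],[1.5,0,0,0,1],[0.5,0,0,0,1],[0,0,0,0,1],[0,0,0,0,1],[0,0,0,0,1],[0,0,0,0,1],[0,0,0,0,1],[0,0,0,0,1]]';  python3 -c "
from h import *
st(); snap('scene','s2.png');snap('top','t2.png')
cv2.imwrite('pics/m2.png',np.hstack([cv2.imread('pics/s2.png')[150:450,240:640],cv2.imread('pics/t2.png')[100:400,100:500]]))"
```

```text
time: 5.3
ee_pos: [0.5593, 0.1588, 0.1862]
eef_rot: [0.734, 0.679, 0.005, -0.003]
ft_force: [0.8, -0.5, 0.1]
width: 0.0004
t 5.3 p [0.5593 0.1588 0.1862] x [0.08 1.   0.01] y [ 1.   -0.08  0.  ] z [ 0.    0.01 -1.  ] F [ 0.8 -0.5  0.1] w 0.0004
time: 6.3
ee_pos: [0.5631, 0.2157, 0.1862]
eef_rot: [0.733, 0.68, 0.005, -0.003]
ft_force: [0.2, 0.5, -0.1]
width: 0.0005
t 6.3 p [0.5631 0.2157 0.1862] x [0.08 1.   0.01] y [ 1.   -0.08  0.  ] z [ 0.    0.01 -1.  ] F [ 0.2  0.5 -0.1] w 0.0005
```

View pics/m2.png

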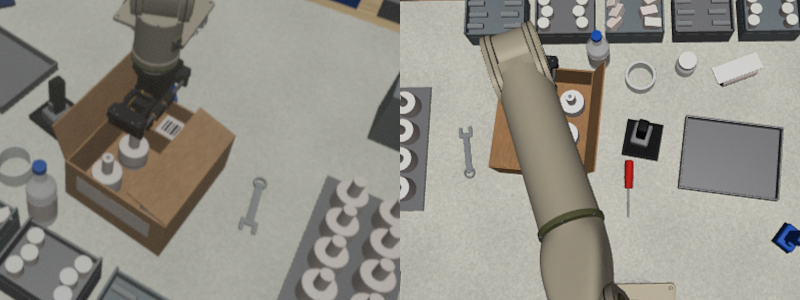

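```bash
python3 -m jog '[[0,0,0.9,0,1],[0,0,0.9,0,1],[0,0,0.9,0,1],[0,0,0.9,0,1],[0,0,0.8,0,1],[0,0,0,0,1],[0.7,0,0,0,1],[0.7,0,0,0,1],[0.7,0,0,0,1],[0.7,0,0,0,1]]';  python3 -c "
from h import *
st()"
python3 -m jog '[[0.9,0,-0.45,0,1],[0.9,0,-0.45,0,1],[0.9,0,-0.45,0,1],[0.9,0,-0.45,0,1],[0.9,0,-0.45,0,1],[0.9,0,-0.45,0,1],[0.9,0,-0.45,0,1],[0.9,0,-0.45,0,1],[0.9,0,-0.45,0,1],[0.9,0,-0.3,0,1]]';  python3 -c "
from h import *
st()"
```

```text
time: 7.4
ee_pos: [0.5652, 0.246, 0.138]
eef_rot: [0.733, 0.68, 0.004, -0.003]
ft_force: [0.0, 0.2, -0.3]
width: 0.0004
t 7.4 p [0.5652 0.246  0.138 ] x [0.08 1.   0.01] y [ 1.   -0.08  0.  ] z [ 0.    0.01 -1.  ] F [ 0.   0.2 -0.3] w 0.0004
time: 8.4
ee_pos: [0.5687, 0.2839, 0.1869]
eef_rot: [0.748, 0.663, -0.036, 0.013]
ft_force: [-13.1, -15.9, 20.0]
width: 0.0005
t 8.4 p [0.5687 0.2839 0.1869] x [ 0.12  0.99 -0.07] y [ 0.99 -0.12 -0.03] z [-0.04 -0.07 -1.  ] F [-13.1 -15.9  20. ] w 0.0005
```

```bash
python3 -c "
from h import *
st(); snap('scene','s3.png');snap('top','t3.png')
cv2.imwrite('pics/m3.png',np.hstack([cv2.resize(cv2.imread('pics/s3.png')[180:420,290:490],(480,576)),cv2.imread('pics/t3.png')[100:400,170:490][:288].repeat(2,0)[:,:320]]))"
```

```text
t 8.4 p [0.5687 0.2839 0.1869] x [ 0.12  0.99 -0.07] y [ 0.99 -0.12 -0.03] z [-0.04 -0.07 -1.  ] F [-13.1 -15.9  20. ] w 0.0005
```

View pics/m3.png

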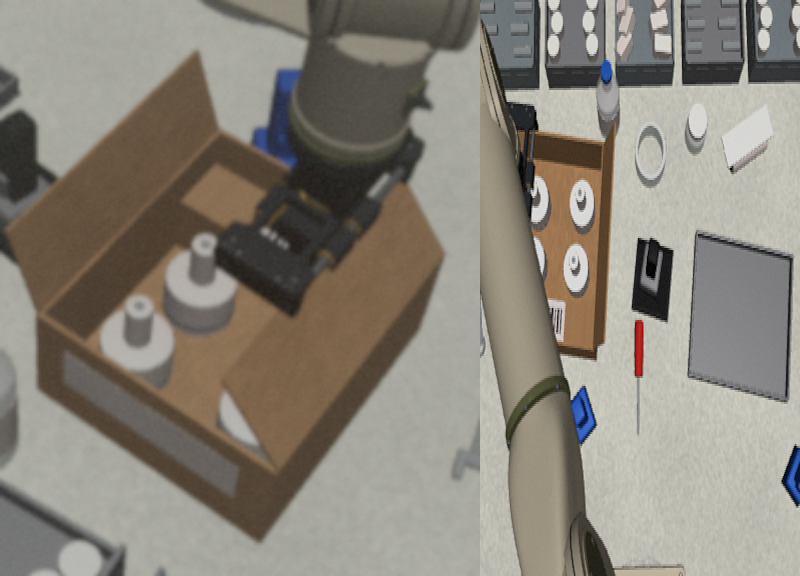

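```bash
python3 -c "
from h import *
s=snap('scene')
for th in (.26,.4,.5,.6,.7,.8,.9,1.0,1.2):
    p=np.array([.706-.1*.095*np.cos(th),.342-.095*np.cos(th),.122+.095*np.sin(th)])
    q=p-.28*np.array([.995,-.1,0])
    print(th,np.round(proj(s,p)),np.round(proj(s,q)))
J=r.read_state(); print(np.round(J['joint_positions'],2),np.round(J['joint_torque'],1))
"
```

```text
0.26 [367. 344.] [439. 258.]
0.4 [369. 342.] [442. 256.]
0.5 [371. 341.] [444. 254.]
0.6 [374. 340.] [447. 253.]
0.7 [377. 339.] [450. 251.]
0.8 [380. 339.] [453. 251.]
0.9 [383. 339.] [457. 250.]
1.0 [387. 340.] [460. 250.]
1.2 [395. 342.] [468. 252.]
[-0.82  0.43  0.36  1.42 -0.11  1.38 -0.58] [ -4.8 -52.9   1.3 -38.3  -2.5  -6.6  -0.2]
```

```bash
python3 -m jog '[[0,0,0,0,1],[0,0,0,0,1],[0,0,0,0,1],[0,0,-0.4,0,1],[0,0,-0.4,0,1],[0,0,-0.4,0,1],[0,0,0,0,1],[0,0,0,0,1],[0,0,0,0,1],[0,0,0,0,1]]';  python3 -c "
from h import *
st(); J=r.read_state(); print(np.round(J['joint_positions'],2),np.round(J['joint_torque'],1),np.round(J['torque'],1))
snap('scene','s4.png');snap('top','t4.png')
cv2.imwrite('pics/m4.png',cv2.resize(cv2.imread('pics/s4.png')[190:340,330:530],(800,600),interpolation=3))"
```

```text
time: 9.55
ee_pos: [0.5692, 0.2876, 0.2026]
eef_rot: [0.747, 0.664, -0.035, 0.013]
ft_force: [-0.7, -0.5, 0.3]
width: 0.0004
t 9.55 p [0.5692 0.2876 0.2026] x [ 0.12  0.99 -0.07] y [ 0.99 -0.12 -0.03] z [-0.03 -0.07 -1.  ] F [-0.7 -0.5  0.3] w 0.0004
[-0.82  0.42  0.36  1.39 -0.11  1.41 -0.58] [ -0.  -64.6   6.8 -38.4   0.2   0.3   0. ] [ 0. -0.  0.]
```

View pics/m4.png

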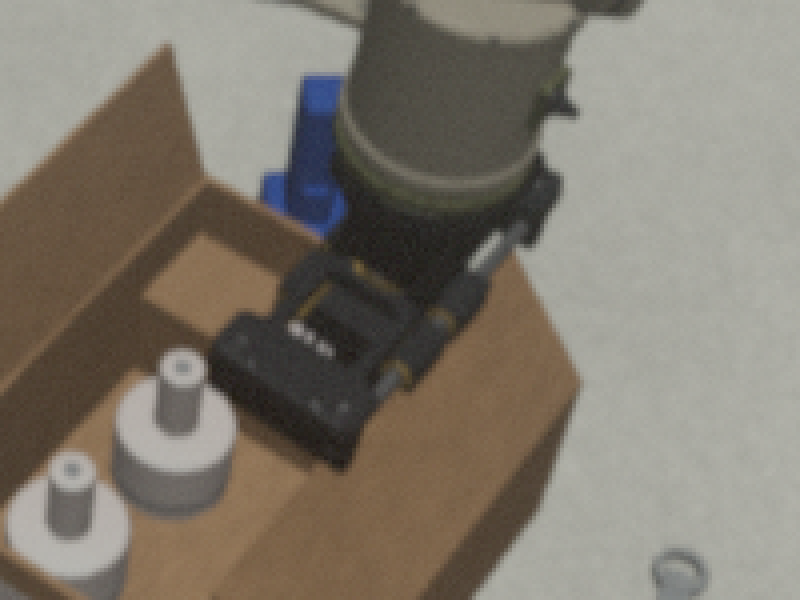

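```bash
python3 -m jog '[[0.4,0,-0.03,0,1],[0.4,0,-0.03,0,1],[0.4,0,-0.03,0,1],[0.4,0,-0.03,0,1],[0.4,0,-0.03,0,1],[0.4,0,-0.03,0,1],[0.4,0,-0.03,0,1],[0,0,0,0,1],[0,0,0,0,1],[0,0,0,0,1]]';  python3 -c "
from h import *
st(); J=r.read_state(); print(np.round(J['joint_positions'],2),np.round(J['torque'],1))"
```

```text
time: 10.65
ee_pos: [0.5726, 0.3186, 0.2023]
eef_rot: [0.747, 0.664, -0.035, 0.013]
ft_force: [-0.0, 0.6, -0.0]
width: 0.0005
t 10.65 p [0.5726 0.3186 0.2023] x [ 0.12  0.99 -0.07] y [ 0.99 -0.12 -0.03] z [-0.04 -0.07 -1.  ] F [-0.   0.6 -0. ] w 0.0005
[-0.84  0.47  0.35  1.34 -0.12  1.43 -0.62] [ 0. -0.  0.]
```

Free now; finish the push and lift away, then look.

```bash
python3 -m jog '[[0.6,0,-0.04,0,1],[0.6,0,-0.04,0,1],[0.6,0,-0.04,0,1],[0.6,0,-0.04,0,1],[0.6,0,-0.04,0,1],[0.6,0,-0.04,0,1],[0.6,0,-0.04,0,1],[0.6,0,-0.04,0,1],[0.5,0,-0.04,0,1],[0,0,0,0,1]]';  python3 -c "
from h import *
st()"
python3 -m jog '[[-1.5,0,0,0,1],[-1.5,0,-0.5,0,1],[-2,0,-2,0,1],[-2,0,-2,0,1],[-2,0,-2,0,1],[-2,0,-2,0,1],[-2,-2,0,0,1],[-2,-2,0,0,1],[-2,-2,0,0,0],[-2,-2,0,0,0]]' ;  python3 -c "
from h import *
st(); snap('scene','s5.png');snap('top','t5.png')
cv2.imwrite('pics/m5.png',np.hstack([cv2.resize(cv2.imread('pics/s5.png')[180:420,260:500],(400,400)),cv2.resize(cv2.imread('pics/t5.png')[140:300,180:340],(400,400))]))"
```

```text
time: 11.65
ee_pos: [0.5791, 0.3768, 0.202]
eef_rot: [0.746, 0.664, -0.035, 0.013]
ft_force: [-0.2, -0.1, -0.0]
width: 0.0005
t 11.65 p [0.5791 0.3768 0.202 ] x [ 0.11  0.99 -0.07] y [ 0.99 -0.12 -0.03] z [-0.04 -0.07 -1.  ] F [-0.2 -0.1 -0. ] w 0.0005
time: 12.65
ee_pos: [0.4789, 0.1913, 0.3082]
eef_rot: [0.748, 0.662, -0.034, 0.013]
ft_force: [-0.5, -0.9, 0.1]
width: 0.0093
t 12.65 p [0.4789 0.1913 0.3082] x [ 0.12  0.99 -0.07] y [ 0.99 -0.12 -0.03] z [-0.03 -0.07 -1.  ] F [-0.5 -0.9  0.1] w 0.0093
```

View pics/m5.png

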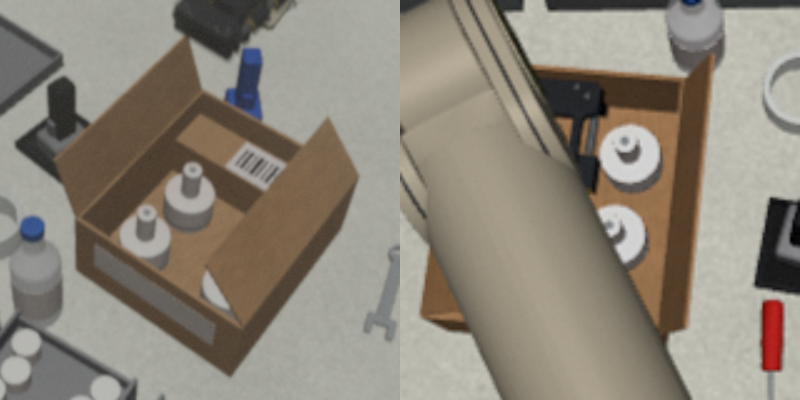

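```bash
python3 -c "
from h import *
s=snap('scene');t=snap('top'); p=r.read_state()['ee_pos']
for c in(s,t): print(np.round(proj(c,p)), [np.round(proj(c,np.array(p)+np.array([0,0,z]))) for z in (-.022,.048,.1)])
cv2.imwrite('pics/m6.png',np.vstack([np.hstack([s['pixels'][100:400,200:600],t['pixels'][100:400,100:500]])[:,:,::-1]]))
"
```

```text
[400. 208.] [array([399., 216.]), array([403., 190.]), array([406., 170.])]
[247. 229.] [array([249., 231.]), array([244., 225.]), array([240., 219.])]
```

View pics/m6.png

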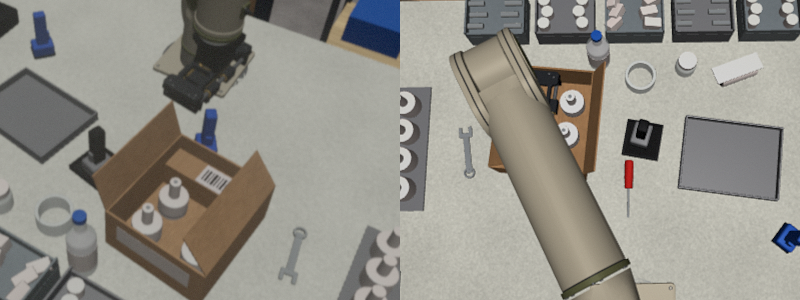

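```bash
python3 -m jog '[[2.2,2.14,0,0,1],[2.2,2.14,0,0,1],[2.2,2.14,0,0,1],[2.2,2.14,0,0,1],[0,0,2.3,0,1],[0,0,2.3,0,1],[0,0,2.3,0,1],[0,0,2.3,0,1],[0,0,2.0,0,1],[0,0,0,0,1]]';  python3 -c "
from h import *
st(); print(totool(np.array([.57,.26,.184])-r.read_state()['ee_pos']))"
```

```text
time: 13.85
ee_pos: [0.5795, 0.2692, 0.1789]
eef_rot: [0.747, 0.664, -0.035, 0.014]
ft_force: [-0.8, -0.6, 0.9]
width: 0.0005
t 13.85 p [0.5795 0.2692 0.1789] x [ 0.11  0.99 -0.07] y [ 0.99 -0.12 -0.03] z [-0.03 -0.07 -1.  ] F [-0.8 -0.6  0.9] w 0.0005
[-1.06167062 -0.85283652 -0.41381745]
```

```bash
python3 -m jog '[[0.5,0,-0.1,0,1],[0.6,0,-0.55,0,1],[0.6,0,-0.55,0,1],[0.6,0,-0.55,0,1],[0.6,0,-0.4,0,1],[0.6,0,-0.35,0,1],[0.6,0,-0.3,0,1],[0.7,0,-0.15,0,1],[0.7,0,-0.1,0,1],[0.7,0,-0.1,0,1]]';  python3 -c "
from h import *
st(); s=snap('scene');cv2.imwrite('pics/m7.png',cv2.resize(s['pixels'][180:420,260:520],(520,480))[:,:,::-1])"
```

```text
time: 14.85
ee_pos: [0.5906, 0.3402, 0.2134]
eef_rot: [0.746, 0.665, -0.032, 0.014]
ft_force: [0.8, 0.2, -0.2]
width: 0.0003
t 14.85 p [0.5906 0.3402 0.2134] x [ 0.11  0.99 -0.07] y [ 0.99 -0.12 -0.02] z [-0.03 -0.06 -1.  ] F [ 0.8  0.2 -0.2] w 0.0003
```

View pics/m7.png

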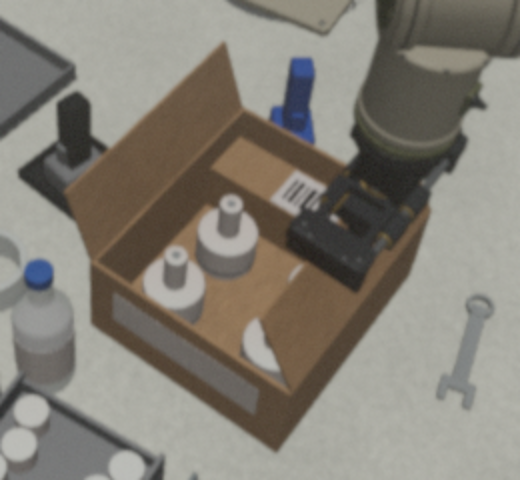

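```bash
python3 -m jog '[[0,0,-2,0,1],[0,0,-2,0,1],[-2.5,-0.5,0,0,1],[-2.5,-0.5,0,0,1],[-2.5,-0.5,0,0,1],[0,0,2.5,0,1],[0,0,2.5,0,1],[0,0,2.0,0,1],[0,0,0,0,1],[0,0,0,0,1]]';  python3 -c "
from h import *
st(); s=snap('scene');cv2.imwrite('pics/m8.png',cv2.resize(s['pixels'][220:400,360:520],(711,800),interpolation=3)[:600,:,::-1])"
```

```text
time: 15.9
ee_pos: [0.565, 0.2652, 0.1874]
eef_rot: [0.746, 0.665, -0.033, 0.014]
ft_force: [0.3, 0.1, 1.3]
width: 0.0005
t 15.9 p [0.565  0.2652 0.1874] x [ 0.11  0.99 -0.07] y [ 0.99 -0.11 -0.02] z [-0.03 -0.06 -1.  ] F [0.3 0.1 1.3] w 0.0005
```

View pics/m8.png

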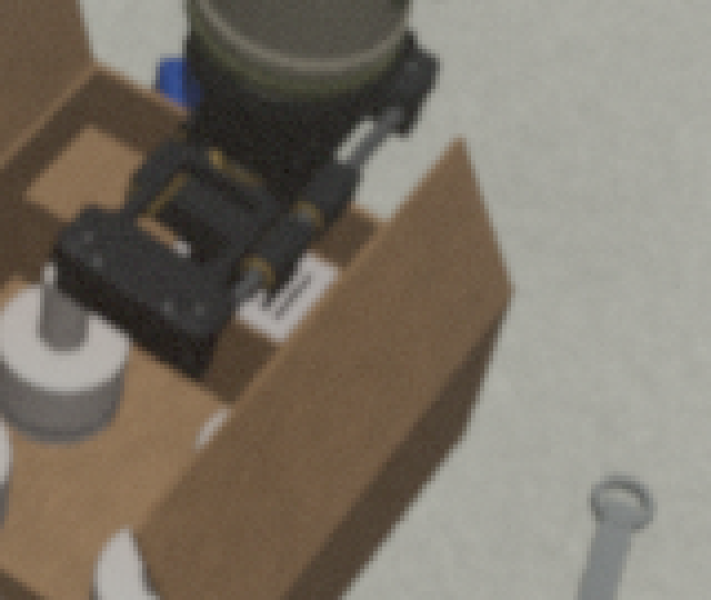

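```bash
python3 -m jog '[[0,0,0.6,0,1],[0,0,0.6,0,1],[0,0,0.5,0,1],[0.6,0,-0.2,0,1],[0.6,0,-0.2,0,1],[0.6,0,-0.2,0,1],[0.6,0,-0.2,0,1],[0.6,0,-0.2,0,1],[0.6,0,-0.2,0,1],[0,0,0,0,1]]';  python3 -c "
from h import *
st(); s=snap('scene'); cv2.imwrite('pics/s9.png',s['pixels'][:,:,::-1])
a=cv2.absdiff(s['pixels'][325:350,370:410],cv2.cvtColor(cv2.imread('pics/s5.png'),4)[325:350,370:410]).sum(2); print((a>80).sum())
g=s['pixels'].astype(int)
# brown flap vs white/darker: print R channel rows around far edge corner
for v in range(328,352,3): print(v,g[v,372:416:2,0])
"
```

```text
time: 16.95
ee_pos: [0.5705, 0.3061, 0.1828]
eef_rot: [0.745, 0.666, -0.03, 0.014]
ft_force: [-0.2, -0.5, 0.2]
width: 0.0002
t 16.95 p [0.5705 0.3061 0.1828] x [ 0.11  0.99 -0.06] y [ 0.99 -0.11 -0.02] z [-0.03 -0.06 -1.  ] F [-0.2 -0.5  0.2] w 0.0002
143
328 [142 144 145 144 142 141 143 144 148 145 144 145 147 145 140 106 100 135
 116 101 102 100]
331 [146 146 145 145 142 142 145 143 146 145 147 146 146 143 138 112 127 107
 103 104 106 105]
334 [146 142 144 144 140 139 144 145 147 149 146 147 171 178 159 125 106 100
 102 103 102 103]
337 [145 143 143 146 145 145 144 147 144 154 156 163 180 148 122 106 105 103
 105 105 103 100]
340 [144 143 144 144 146 144 146 166 179 181 172 124 151 125 107 107 105 106
 100 103 102 101]
343 [140 142 143 146 145 147 176 182 183 182 156  96  97 107 108 104 101 104
 102 106 103 102]
346 [147 140 142 139 138 166 179 183 184 180 126  96  92 104 103 104 103 103
 103 108 104 102]
349 [143 140 139 139 138 172 181 184 183 180 117 100  99  96 102 106 105 103
 104 104 102 104]
```

```bash
python3 -m jog '[[0.6,0,-0.15,0,1],[0.6,0,-0.15,0,1],[0.6,0,-0.1,0,1],[0.6,0,-0.05,0,1],[0.6,0,-0.05,0,1],[0.6,0,-0.05,0,1],[0.6,0,-0.05,0,1],[0.6,0,-0.05,0,1],[0.6,0,-0.05,0,1],[0,0,0,0,1]]';  python3 -c "
from h import *
st(); s=snap('scene'); cv2.imwrite('pics/s10.png',s['pixels'][:,:,::-1])
g=s['pixels'].astype(int)
for th in (1.1,1.25,1.4,1.57,1.75,1.9,2.05,2.2):
    p=np.array([.706-.1*.095*np.cos(th),.342-.095*np.cos(th),.122+.095*np.sin(th)]); print(th,np.round(proj(s,p)),end=' ')
print()
for v in range(326,376,4): print(v,g[v,376:456:3,0])
"
```

```text
time: 18.0
ee_pos: [0.577, 0.3641, 0.1858]
eef_rot: [0.745, 0.666, -0.031, 0.014]
ft_force: [-0.0, 0.1, -0.1]
width: 0.0002
t 18.0 p [0.577  0.3641 0.1858] x [ 0.11  0.99 -0.07] y [ 0.99 -0.11 -0.02] z [-0.03 -0.06 -1.  ] F [-0.   0.1 -0.1] w 0.0002
1.1 [391. 341.] 1.25 [397. 343.] 1.4 [404. 346.] 1.57 [412. 350.] 1.75 [420. 356.] 1.9 [426. 361.] 2.05 [432. 367.] 2.2 [437. 373.] 
326 [141 142 144 144 146 144 144 144 145 101 179 182 183 165 124 123 163 182
 182 181 106  53  48  42  48  48  58]
330 [146 144 143 145 148 146 148 147 140  91 121 180 182 184 182 183 185 184
 184 161 138 128  68  52  46  49  54]
334 [145 140 142 143 145 147 145 178 176 159  98 104 153 179 182 185 182 178
 142 121 126  91  94 131  69  56 149]
338 [144 147 145 146 152 171 159 176 135 179 134 104 105 110 113 113 112 108
 107 125  88  99 134  85 115 171 171]
342 [144 146 148 176 183 181  96 149 171 160 171 138 105 111 112 111 110 111
 116  91  97 134  84 108 168 169 167]
346 [140 142 168 184 185 171 102 106 110 110 184 182 136  97  96  96 105 122
  89 100 133  83 113 168 166 171 170]
350 [141 139 174 185 184 166 103 110 110 125 184 181 179 139 142 145 126  92
  99 133  83 111 170 170 169 168 168]
354 [143 134 154 182 184 185 153 122 130 178 183 184 177 145 139 122  92 102
 133  82 106 167 169 168 170 172 167]
358 [130 135 103 169 183 184 184 183 184 184 183 184 141 145 118  93 102 141
  87 104 170 170 171 169 171 171 168]
362 [ 86  91 130 135 139 178 184 184 183 184 177 128 134 118  90  90  88  85
 104 169 169 168 170 170 170 170 169]
366 [109  89  85  89 125 137 118 120 124 113 107 108 113  94  85  81  83 107
 167 172 170 170 172 173 170 170 168]
370 [107 105 102  85  83  90 129 138 114 109 112 117  92  87  82  81  99 167
 171 170 170 170 170 171 173 169 169]
374 [104 102 102 105 103  85  88  91 128 131 110  87  83  78  83 106 170 172
 171 172 171 169 168 172 168 174 171]
```

```bash
python3 -m jog '[[0.5,0,0,0,1],[0.5,0,0,0,1],[-1.5,0,0,0,1],[-1.5,0,-0.5,0,1],[-2,0,-2,0,0],[-3,0,-3,0,0],[-3,0,-3,0,0],[-3,0,-3,0,0],[-3,0,-3,0,0],[-3,0,-3,0,0]]';  python3 -c "
from h import *
st(); s=snap('scene','s11.png'); t=cv2.imread('pics/top0.png')
a=cv2.resize(t[205:265,315:375],(400,400),interpolation=3);b=cv2.resize(cv2.imread('pics/scene0.png')[220:295,262:337],(400,400),interpolation=3)
c=cv2.resize(cv2.imread('pics/s11.png')[200:400,280:480],(400,400))
e=cv2.resize(t[200:260,180:240],(400,200))
cv2.imwrite('pics/m12.png',np.vstack([np.hstack([a,b]),np.hstack([c,e.repeat(2,0)])])[:600])"
```

```text
time: 19.05
ee_pos: [0.5575, 0.1813, 0.3765]
eef_rot: [0.744, 0.667, -0.034, 0.013]
ft_force: [0.8, 0.3, -0.1]
width: 0.0404
t 19.05 p [0.5575 0.1813 0.3765] x [ 0.11  0.99 -0.07] y [ 0.99 -0.11 -0.03] z [-0.03 -0.06 -1.  ] F [ 0.8  0.3 -0.1] w 0.0404
```

View pics/m12.png

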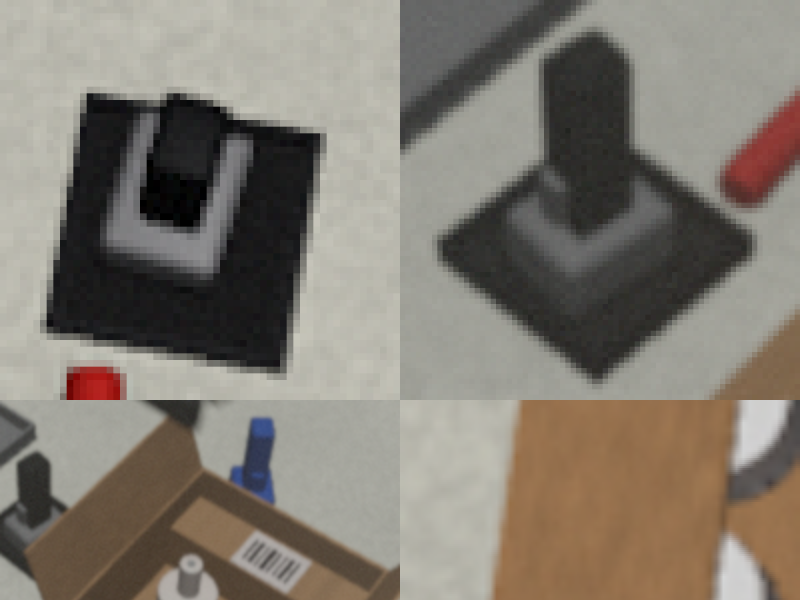

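```bash
python3 -c "
from h import *
t=snap('top');s=snap('scene')
T=lambda x,y:(315+x/6.667-.4,205+y/6.667-.4)
S=lambda x,y:(262+(x-400)/5.333-.4,220+y/5.333-.4)
print('handle top',onz(t,*T(192,138),.151),'head',onz(t,*T(177,193),.049))
print('base near',onz(t,*T(169,224),.049))
print('head corners',[onz(t,*T(*p),.049)[:2].round(4) for p in((103,248),(215,275),(252,138),(138,112))])
print('scene handle top',onz(s,*S(588,58),.151))
print('dock',np.mean([onz(t,*T(*p),.016) for p in((85,93),(322,135),(283,372),(45,330))],0))
"
```

```text
handle top [ 0.52077208 -0.03198211  0.151     ] head [ 0.52009469 -0.03071229  0.049     ]
base near [ 0.50692468 -0.02702643  0.049     ]
head corners [array([0.4972, 0.0008]), array([ 0.485 , -0.0456]), array([ 0.5432, -0.0628]), array([ 0.5552, -0.0152])]
scene handle top [ 0.52228529 -0.03180511  0.151     ]
dock [ 0.50996188 -0.03482104  0.016     ]
```

```bash
python3 -m jog '[[-3.4,-0.15,0,0,0],[-3.4,-0.15,0,0,0],[-3.4,-0.15,0,0,0],[-3.4,-0.15,0,0,0],[-3.4,-0.15,0,0,0],[-3,-0.1,1.5,0.06,0],[0,0,3,0.06,0],[0,0,3,0.05,0],[0,0,2,0,0],[0,0,0,0,0]]';  python3 -c "
from h import *
st(); print(totool(np.array([.521,-.0315,.128])-r.read_state()['ee_pos']))"
```

```text
time: 20.2
ee_pos: [0.5209, -0.0236, 0.2855]
eef_rot: [0.798, 0.601, -0.034, 0.013]
ft_force: [-0.3, -0.5, 0.4]
width: 0.0871
t 20.2 p [ 0.5209 -0.0236  0.2855] x [ 0.27  0.96 -0.07] y [ 0.96 -0.28 -0.02] z [-0.04 -0.06 -1.  ] F [-0.3 -0.5  0.4] w 0.0871
[ 0.35050358  0.55740613 15.76040208]
```

```bash
python3 -m jog '[[0.35,0.55,0,0,0],[0,0,1.8,0,0],[0,0,1.8,0,0],[0,0,1.8,0,0],[0,0,1.8,0,0],[0,0,1.8,0,0],[0,0,1.8,0,0],[0,0,1.8,0,0],[0,0,1.4,0,0],[0,0,0,0,0]]';  python3 -c "
from h import *
st(); print(totool(np.array([.521,-.0315,.128])-r.read_state()['ee_pos']))"
```

```text
time: 21.2
ee_pos: [0.5322, -0.0223, 0.1488]
eef_rot: [0.795, 0.606, -0.029, 0.015]
ft_force: [0.1, 0.4, 0.1]
width: 0.0869
t 21.2 p [ 0.5322 -0.0223  0.1488] x [ 0.26  0.96 -0.06] y [ 0.96 -0.26 -0.01] z [-0.03 -0.06 -1.  ] F [0.1 0.4 0.1] w 0.0869
[-1.04306097 -0.81430348  2.16179857]
```

```bash
python3 -m jog '[[-0.5,-0.45,0.5,0,0],[-0.5,-0.45,0.5,0,0],[0,0,0.6,0,0],[0,0,0.4,0,0],[0,0,0,0,0],[0,0,0,0,0.6],[0,0,0,0,1],[0,0,0,0,1],[0,0,0,0,1],[0,0,0,0,1]]' 25;  python3 -c "
from h import *
st()"
```

```text
time: 22.2
ee_pos: [0.5219, -0.0308, 0.1315]
eef_rot: [0.794, 0.606, -0.027, 0.016]
ft_force: [0.3, 0.6, 0.1]
width: 0.0553
t 22.2 p [ 0.5219 -0.0308  0.1315] x [ 0.26  0.96 -0.06] y [ 0.96 -0.26 -0.01] z [-0.02 -0.06 -1.  ] F [0.3 0.6 0.1] w 0.0553
```

```bash
python3 -m jog '[[0,0,0,0,1],[0,0,0,0,1],[0,0,0,0,1],[0,0,0,0,1],[0,0,0,0,1],[0,0,0,0,1],[0,0,-0.5,0,1],[0,0,-1,0,1],[0,0,-1,0,1],[0,0,0,0,1]]';  python3 -c "
from h import *
st()"
```

```text
time: 23.2
ee_pos: [0.5221, -0.0292, 0.1583]
eef_rot: [0.795, 0.606, -0.027, 0.016]
ft_force: [0.3, 0.7, -2.0]
width: 0.0337
t 23.2 p [ 0.5221 -0.0292  0.1583] x [ 0.26  0.96 -0.06] y [ 0.96 -0.26 -0.01] z [-0.02 -0.06 -1.  ] F [ 0.3  0.7 -2. ] w 0.0337
```

```bash
python3 -m jog '[[0,0,-2.2,0,1],[0,0,-2.2,0,1],[0,0,-2.2,0,1],[0,0,-2.2,0,1],[0,0,-2.2,0,1],[0,0,-2.2,0,1],[0,0,-2.2,0,1],[0,0,-2.2,0,1],[0,0,-2.2,0,1],[0,0,-1.5,0,1]]';  python3 -c "
from h import *
st(); print(totool(np.array([.447,.244,.38])-r.read_state()['ee_pos']))"
```

```text
time: 24.2
ee_pos: [0.5251, -0.0166, 0.3785]
eef_rot: [0.795, 0.606, -0.028, 0.015]
ft_force: [0.8, 0.6, -2.9]
width: 0.034
t 24.2 p [ 0.5251 -0.0166  0.3785] x [ 0.26  0.96 -0.06] y [ 0.96 -0.26 -0.01] z [-0.03 -0.06 -1.  ] F [ 0.8  0.6 -2.9] w 0.034
[ 23.02260821 -14.42213284  -1.45554833]
```

```bash
python3 -m jog '[[2.3,-1.44,-0.15,0,1],[2.3,-1.44,-0.15,0,1],[2.3,-1.44,-0.15,0,1],[2.3,-1.44,-0.15,0,1],[2.3,-1.44,-0.15,0,1],[2.3,-1.44,-0.15,0,1],[2.3,-1.44,-0.15,0,1],[2.3,-1.44,-0.15,0,1],[2.3,-1.44,-0.15,0,1],[2.0,-1.2,-0.15,0,1]]';  python3 -c "
from h import *
st(); print(totool(np.array([.447,.244,.303])-r.read_state()['ee_pos']))"
```

```text
time: 25.2
ee_pos: [0.4476, 0.245, 0.3844]
eef_rot: [0.798, 0.602, -0.026, 0.016]
ft_force: [0.0, -0.1, -2.6]
width: 0.0337
t 25.2 p [0.4476 0.245  0.3844] x [ 0.27  0.96 -0.06] y [ 0.96 -0.27 -0.  ] z [-0.02 -0.06 -1.  ] F [ 0.  -0.1 -2.6] w 0.0337
[3.80156909e-01 8.05583029e-03 8.13366018e+00]
```

```bash
python3 -m jog '[[0.05,0,1,0,1],[0.05,0,1,0,1],[0.05,0,1,0,1],[0.05,0,1,0,1],[0.05,0,1,0,1],[0.05,0,1,0,1],[0.05,0,1,0,1],[0,0,0.9,0,1],[0,0,0,0,1],[0,0,0,0,1]]';  python3 -c "
from h import *
st(); print(totool(np.array([.447,.244,.303])-r.read_state()['ee_pos']))
s=snap('scene','s13.png');t=snap('top','t13.png')
print([np.round(proj(s,p)) for p in ([.447,.244,.176],[.447,.244,.22],[.447,.244,.076])])
cv2.imwrite('pics/m13.png',cv2.resize(s['pixels'][180:380,280:500],(800,727))[:600,:,::-1])"
```

```text
time: 26.2
ee_pos: [0.446, 0.2437, 0.298]
eef_rot: [0.797, 0.603, -0.026, 0.016]
ft_force: [0.6, -0.2, -1.9]
width: 0.0337
t 26.2 p [0.446  0.2437 0.298 ] x [ 0.27  0.96 -0.06] y [ 0.96 -0.27 -0.01] z [-0.02 -0.06 -1.  ] F [ 0.6 -0.2 -1.9] w 0.0337
[ 0.02857116  0.08009705 -0.50138107]
[array([421., 251.]), array([424., 238.]), array([416., 280.])]
```

View pics/m13.png

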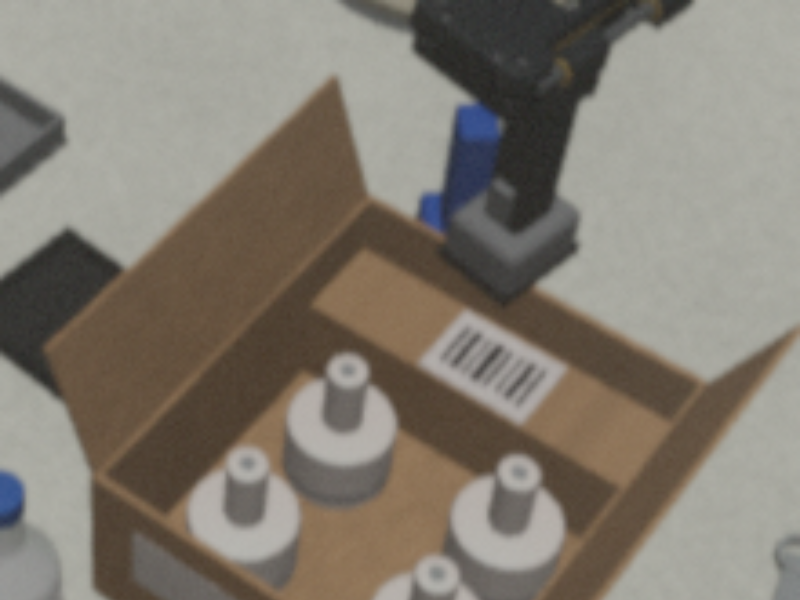

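```bash
python3 -m jog '[[0,0,0,0,1],[0,0,0,0,1],[0,0,0,0,1],[0,0,0,0,1],[0,0,0,0,1],[0,0,0,0,1],[0,0,0,0,1],[0,0,0,0,1],[0,0,0,0,1],[0,0,0,0,1]]'; python3 -m jog '[[0,0,0,0,1],[0,0,0,0,1],[0,0,0,0,1],[0,0,0,0,1],[0,0,0,0,1],[0,0,0,0,1],[0,0,0,0,1],[0,0,0,0,1],[0,0,0,0,1],[0,0,0,0,1]]';  python3 -c "
from h import *
st(); s=r.read_state(); print(np.abs(s['joint_vel']).max())"
python3 -m jog '[[0,0,-1,0,1],[0,0,-1,0,1],[0,0,-1,0,1],[0,0,-1,0,1],[0,0,-1,0,1],[0,0,-1,0,1],[0,0,-1,0,1],[0,0,-1,0,1],[0,0,-0.5,0,1],[0,0,0,0,1]]'; python3 -c "
from h import *
st(); print(totool(np.array([.513,-.033,.385])-r.read_state()['ee_pos']))"
```

```text
time: 27.3
ee_pos: [0.4466, 0.2443, 0.2996]
eef_rot: [0.797, 0.603, -0.025, 0.016]
ft_force: [-0.0, 0.1, -2.7]
width: 0.034
time: 28.3
ee_pos: [0.4466, 0.2443, 0.2996]
eef_rot: [0.797, 0.603, -0.025, 0.016]
ft_force: [-0.1, 0.7, -2.2]
width: 0.0336
t 28.3 p [0.4466 0.2443 0.2996] x [ 0.27  0.96 -0.06] y [ 0.96 -0.27 -0.  ] z [-0.02 -0.06 -1.  ] F [-0.1  0.7 -2.2] w 0.0336
0.0014903310933170755
time: 29.3
ee_pos: [0.4488, 0.2498, 0.3938]
eef_rot: [0.797, 0.603, -0.024, 0.016]
ft_force: [1.1, -0.3, -2.4]
width: 0.0338
t 29.3 p [0.4488 0.2498 0.3938] x [ 0.27  0.96 -0.06] y [ 0.96 -0.27 -0.  ] z [-0.02 -0.05 -1.  ] F [ 1.1 -0.3 -2.4] w 0.0338
[-25.3758282   13.87534138   2.30107858]
```

```bash
python3 -m jog '[[-2.54,1.39,0.1,0,1],[-2.54,1.39,0.1,0,1],[-2.54,1.39,0.1,0,1],[-2.54,1.39,0.1,0,1],[-2.54,1.39,0.1,0,1],[-2.54,1.39,0.1,0,1],[-2.54,1.39,0.1,0,1],[-2.54,1.39,0.1,0,1],[-2.54,1.39,0.1,0,1],[-2.2,1.2,0.1,0,1]]'; python3 -m jog '[[0,0,2.3,0,1],[0,0,2.3,0,1],[0,0,2.3,0,1],[0,0,2.3,0,1],[0,0,2.3,0,1],[0,0,2.3,0,1],[0,0,2.3,0,1],[0,0,2.0,0,1],[0,0,0,0,1],[0,0,0,0,1]]'; python3 -c "
from h import *
st(); print(totool(np.array([.513,-.033,.145])-r.read_state()['ee_pos']))"
```

```text
time: 30.3
ee_pos: [0.513, -0.0352, 0.3935]
eef_rot: [0.794, 0.607, -0.027, 0.015]
ft_force: [-0.3, -0.0, -2.1]
width: 0.034
time: 31.3
ee_pos: [0.5058, -0.0522, 0.2035]
eef_rot: [0.797, 0.603, -0.029, 0.014]
ft_force: [-0.3, 0.0, -2.4]
width: 0.0335
t 31.3 p [ 0.5058 -0.0522  0.2035] x [ 0.27  0.96 -0.06] y [ 0.96 -0.27 -0.01] z [-0.03 -0.06 -1.  ] F [-0.3  0.  -2.4] w 0.0335
[2.41029453 0.23587379 5.7111469 ]
```

```bash
python3 -m jog '[[0.8,0.1,0,0,1],[0.8,0.1,0,0,1],[0.8,0,0.5,0,1],[0,0,1,0,1],[0,0,1,0,1],[0,0,1,0,1],[0,0,1,0,1],[0,0,0.7,0,1],[0,0,0,0,1],[0,0,0,0,1]]'; python3 -c "
from h import *
st(); print(totool(np.array([.513,-.033,.1315])-r.read_state()['ee_pos']))"
```

```text
time: 32.3
ee_pos: [0.5146, -0.0304, 0.1474]
eef_rot: [0.797, 0.603, -0.028, 0.015]
ft_force: [-0.5, 0.2, -2.0]
width: 0.0333
t 32.3 p [ 0.5146 -0.0304  0.1474] x [ 0.27  0.96 -0.06] y [ 0.96 -0.27 -0.01] z [-0.03 -0.06 -1.  ] F [-0.5  0.2 -2. ] w 0.0333
[-0.19141693 -0.0668315   1.61055363]
```

```bash
python3 -m jog '[[-0.2,0,0.3,0,1],[0,0,0.3,0,1],[0,0,0.3,0,1],[0,0,0.3,0,1],[0,0,0.2,0,1],[0,0,0.15,0,1],[0,0,0.1,0,1],[0,0,0,0,1],[0,0,0,0,1],[0,0,0,0,1]]'; python3 -c "
from h import *
st()"
```

```text
time: 33.3
ee_pos: [0.5151, -0.0338, 0.1322]
eef_rot: [0.797, 0.603, -0.026, 0.016]
ft_force: [0.5, 0.1, -2.2]
width: 0.0336
t 33.3 p [ 0.5151 -0.0338  0.1322] x [ 0.27  0.96 -0.06] y [ 0.96 -0.27 -0.01] z [-0.02 -0.06 -1.  ] F [ 0.5  0.1 -2.2] w 0.0336
```

```bash
python3 -m jog '[[0,0,0.1,0,1],[0,0,0.1,0,1],[0,0,0,0,1],[0,0,0,0,0.6],[0,0,0,0,0],[0,0,0,0,0],[0,0,0,0,0],[0,0,0,0,0],[0,0,0,0,0],[0,0,0,0,0]]'; python3 -c "
from h import *
st()"; python3 -m jog '[[0,0,-0.5,0,0],[0,0,-1,0,0],[0,0,-2,0,0],[0,0,-3,0,0],[0,0,-3,0,0],[0,0,-3,0,0],[0,0,-3,0,0],[0,0,-3,0,0],[0,0,-3,0,0],[0,0,0,0,0]]';python3 -c "
from h import *
st(); s=snap('scene','s14.png')
P=lambda x:np.round(x,4)
g=cv2.cvtColor(s['pixels'],cv2.COLOR_RGB2HSV)
# white stems: view crop
cv2.imwrite('pics/m14.png',cv2.resize(cv2.imread('pics/s14.png')[220:400,260:500],(800,600),interpolation=3))"
```

```text
time: 34.3
ee_pos: [0.5163, -0.0341, 0.1322]
eef_rot: [0.797, 0.603, -0.025, 0.016]
ft_force: [-0.2, 0.3, 0.6]
width: 0.075
t 34.3 p [ 0.5163 -0.0341  0.1322] x [ 0.27  0.96 -0.06] y [ 0.96 -0.27 -0.  ] z [-0.02 -0.06 -1.  ] F [-0.2  0.3  0.6] w 0.075
time: 35.3
ee_pos: [0.5196, -0.0223, 0.3625]
eef_rot: [0.798, 0.602, -0.023, 0.017]
ft_force: [0.4, -1.0, 0.9]
width: 0.087
t 35.3 p [ 0.5196 -0.0223  0.3625] x [ 0.27  0.96 -0.06] y [ 0.96 -0.27 -0.  ] z [-0.02 -0.06 -1.  ] F [ 0.4 -1.   0.9] w 0.087
```

View pics/m14.png

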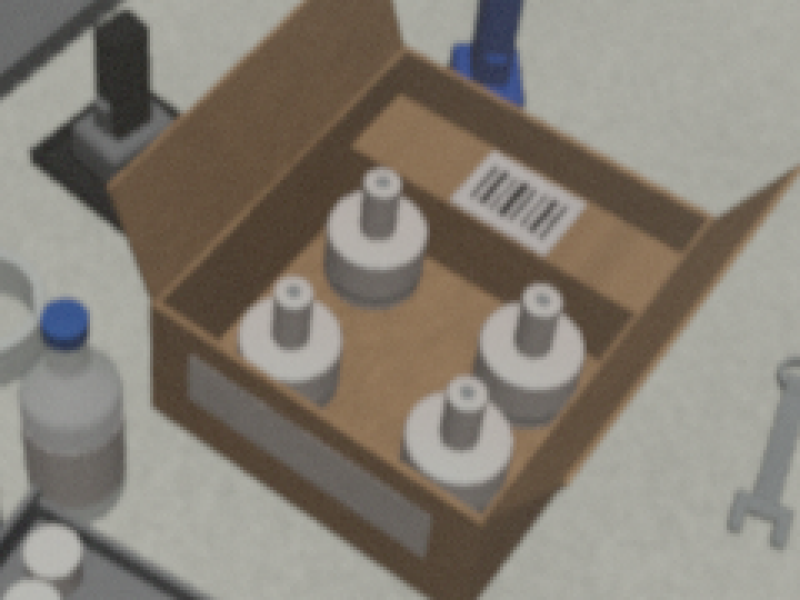

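```bash
cat > cams.py <<'E'
from h import *
import sys
ref=cv2.imread('pics/s14.png')
tpl=[ref[int(220+y/3.333)-6:int(220+y/3.333)+16,int(260+x/3.333)-7:int(260+x/3.333)+8] for x,y in((383,181),(541,298))]
def find(img,c,zone):
    "stem tops in scene image rows/cols zone -> list of (u,v,score,xy)"
    u0,v0,u1,v1=zone; sub=img[v0:v1,u0:u1]; out=[]
    m=np.maximum(*[cv2.matchTemplate(sub,t,cv2.TM_CCOEFF_NORMED) for t in tpl])
    while True:
        _,s,_,(x,y)=cv2.minMaxLoc(m)
        if s<.72 or len(out)>5: break
        cv2.circle(m,(x,y),9,-1.,-1); u,v=u0+x+7,v0+y+6
        out.append((u,v,round(s,2),onz(c,u,v,.107)[:2].round(4)))
    return out
if __name__=='__main__':
    c=snap('scene')
    for o in find(c['pixels'][:,:,::-1].copy(),c,(325,235,450,355)): print(*o)
E
python3 cams.py; python3 -c "
from h import *
s=snap('scene')
for p in((383,181),(293,290),(541,298),(465,391)): print(onz(s,260+p[0]/3.333-.4,220+p[1]/3.333-.4,.107).round(4))"
```

```text
422 309 1.0 [0.5348 0.2975]
374 274 1.0 [0.5062 0.165 ]
400 337 0.87 [0.6227 0.2896]
348 306 0.86 [0.6133 0.1602]
[0.5053 0.1658 0.107 ]
[0.6153 0.1601 0.107 ]
[0.5349 0.2973 0.107 ]
[0.6235 0.288  0.107 ]
```

```bash
python3 -m jog '[[0,0,0,-0.09,0.4],[0,0,0,-0.08,0.4],[3,-0.45,0,0,0.4],[3,-0.45,0,0,0.4],[3,-0.45,0,0,0.4],[3,-0.45,0,0,0.4],[3,-0.45,0,0,0.4],[3,-0.45,0,0,0.4],[0,0,0,0,0.4],[0,0,0,0,0.4]]';  python3 -c "
from h import *
st(); print(totool(np.array([.505,.165,.20])-r.read_state()['ee_pos']))"
```

```text
time: 36.45
ee_pos: [0.5039, 0.1627, 0.3358]
eef_rot: [0.743, 0.669, -0.037, 0.01]
ft_force: [1.0, -0.5, 0.7]
width: 0.0519
t 36.45 p [0.5039 0.1627 0.3358] x [ 0.1   0.99 -0.07] y [ 0.99 -0.11 -0.03] z [-0.04 -0.06 -1.  ] F [ 1.  -0.5  0.7] w 0.0519
[ 1.16213899  0.55625942 13.51875219]
```

```bash
python3 -m jog '[[1.1,0.55,0,0,0.4],[0,0,1.6,0,0.4],[0,0,1.6,0,0.4],[0,0,1.6,0,0.4],[0,0,1.6,0,0.4],[0,0,1.6,0,0.4],[0,0,1.6,0,0.4],[0,0,1.6,0,0.4],[0,0,1.5,0,0.4],[0,0,0,0,0.4]]';  python3 -c "
from h import *
st(); print(totool(np.array([.505,.165,.103])-r.read_state()['ee_pos']))"; python3 cams.py
```

```text
time: 37.45
ee_pos: [0.5092, 0.1593, 0.201]
eef_rot: [0.747, 0.664, -0.038, 0.01]
ft_force: [0.2, -0.0, 0.5]
width: 0.0523
t 37.45 p [0.5092 0.1593 0.201 ] x [ 0.12  0.99 -0.07] y [ 0.99 -0.12 -0.04] z [-0.04 -0.07 -1.  ] F [ 0.2 -0.   0.5] w 0.0523
[ 1.20010252 -0.1342283   9.7473195 ]
422 309 1.0 [0.5348 0.2975]
374 274 1.0 [0.5062 0.165 ]
400 337 0.87 [0.6227 0.2896]
348 306 0.86 [0.6133 0.1602]
```

```bash
python3 -m jog '[[0.6,-0.1,0,0,0.4],[0.6,0,1,0,0.4],[0,0,1.5,0,0.4],[0,0,1.5,0,0.4],[0,0,1.5,0,0.4],[0,0,1.5,0,0.4],[0,0,1.3,0,0.4],[0,0,0.8,0,0.4],[0,0,0,0,0.4],[0,0,0,0,0.4]]';  python3 -c "
from h import *
st(); print(totool(np.array([.505,.165,.103])-r.read_state()['ee_pos']))"
```

```text
time: 38.5
ee_pos: [0.5097, 0.1716, 0.109]
eef_rot: [0.747, 0.664, -0.033, 0.011]
ft_force: [-0.4, 0.7, 0.4]
width: 0.0524
t 38.5 p [0.5097 0.1716 0.109 ] x [ 0.11  0.99 -0.06] y [ 0.99 -0.12 -0.03] z [-0.04 -0.06 -1.  ] F [-0.4  0.7  0.4] w 0.0524
[-0.6721874  -0.36877596  0.65033387]
```

```bash
python3 -m jog '[[-0.35,-0.2,0.2,0,0.4],[-0.35,-0.2,0.2,0,0.4],[0,0,0.2,0,0.4],[0,0,0,0,1],[0,0,0,0,1],[0,0,0,0,1],[0,0,0,0,1],[0,0,0,0,1],[0,0,0,0,1],[0,0,0,0,1]]' 25;  python3 -c "
from h import *
st()"; python3 -m jog '[[0,0,-0.5,0,1],[0,0,-1.5,0,1],[0,0,-2.9,0,1],[0,0,-2.9,0,1],[0,0,-2.9,0,1],[0,0,-2.9,0,1],[0,0,-2.9,0,1],[0,0,-2.9,0,1],[0,0,-2.9,0,1],[0,0,-2.9,0,1]]';  python3 -c "
from h import *
st(); print(totool(np.array([.487,-.353,.34])-r.read_state()['ee_pos']))"
```

```text
time: 39.5
ee_pos: [0.5056, 0.1648, 0.1052]
eef_rot: [0.747, 0.664, -0.031, 0.011]
ft_force: [-0.1, 0.2, 0.7]
width: 0.005
t 39.5 p [0.5056 0.1648 0.1052] x [ 0.12  0.99 -0.06] y [ 0.99 -0.12 -0.02] z [-0.03 -0.06 -1.  ] F [-0.1  0.2  0.7] w 0.005
time: 40.5
ee_pos: [0.5116, 0.1787, 0.3659]
eef_rot: [0.747, 0.664, -0.034, 0.01]
ft_force: [0.7, 0.4, -0.4]
width: 0.0002
t 40.5 p [0.5116 0.1787 0.3659] x [ 0.12  0.99 -0.06] y [ 0.99 -0.12 -0.03] z [-0.04 -0.06 -1.  ] F [ 0.7  0.4 -0.4] w 0.0002
[-52.81408873   3.91058327   5.91538669]
```

```bash
python3 cams.py; python3 -c "
from h import *
s=snap('scene','s15.png'); cv2.imwrite('pics/m15.png',cv2.resize(cv2.imread('pics/s15.png')[220:400,260:500],(800,600),interpolation=3))
d=cv2.absdiff(cv2.imread('pics/s15.png'),cv2.imread('pics/s14.png')).max(2)[235:355,325:450]>40
ys,xs=np.nonzero(d); print(len(xs), xs.min()+325,xs.max()+325,ys.min()+235,ys.max()+235) if len(xs) else print(0)"
```

```text
422 309 1.0 [0.5348 0.2975]
374 274 1.0 [0.5062 0.165 ]
400 337 0.87 [0.6227 0.2896]
348 306 0.86 [0.6133 0.1602]
0
```

```bash
python3 -c "
from h import *
t=snap('top')
for p in ([.505,.165,.107],[.614,.160,.107],[.505,.165,.057]): print(np.round(proj(t,p)))
for n in ('t2','t3','t5','t13'):
    im=cv2.imread(f'pics/{n}.png')
    cv2.imwrite(f'pics/c_{n}.png',im[180:250,230:300])
    # white body blobs
    m=(im.min(2)>165).astype(np.uint8)[170:270,190:300]
    k,l,s,ce=cv2.connectedComponentsWithStats(m)
    print(n,[(s[i].tolist(),(ce[i]+[190,170]).round(1).tolist()) for i in range(1,k) if s[i][4]>60])
for z in(.107,.057): print(z,onz(t,272,198,z).round(3),onz(t,265,229,z).round(3))
"
```

```text
[269. 236.]
[271. 196.]
[271. 239.]
t2 [([0, 12, 7, 64, 247], [191.9, 208.9]), ([70, 20, 24, 23, 357], [271.8, 201.1]), ([79, 53, 9, 18, 78], [273.7, 230.7]), ([106, 64, 4, 36, 86], [298.1, 255.9])]
t3 [([31, 18, 17, 23, 240], [229.5, 199.6]), ([70, 20, 24, 23, 377], [271.4, 201.1]), ([34, 49, 10, 17, 81], [229.6, 226.2]), ([64, 52, 24, 24, 407], [265.3, 233.6]), ([106, 62, 4, 38, 92], [298.0, 255.3]), ([48, 80, 17, 20, 135], [248.2, 257.6])]
t5 [([70, 20, 24, 23, 368], [271.4, 201.2]), ([69, 52, 19, 23, 227], [269.6, 231.5]), ([106, 64, 4, 36, 87], [298.0, 256.0])]
t13 [([70, 20, 24, 23, 376], [271.4, 201.1]), ([64, 52, 24, 24, 406], [265.3, 233.6]), ([106, 62, 4, 38, 92], [298.0, 255.3]), ([58, 81, 7, 19, 73], [251.7, 259.4])]
0.107 [0.61  0.157 0.107] [0.524 0.175 0.107]
0.057 [0.624 0.162 0.057] [0.535 0.181 0.057]
```

```bash
python3 -m jog '[[-3.6,0,0.2,0,1],[-3.6,0,0.2,0,1],[-3.6,0,0.2,0,1],[-3.6,0,0.2,0,1],[-3.6,0,0.2,0,1],[-3.6,0,0.2,0,1],[-3.6,0,0.2,0,1],[-3.6,0,0.2,0,1],[-3.6,0,0.2,0,1],[0,0,0,0,1]]'; python3 -c "
from h import *
st(); s=snap('scene','s16.png');t=snap('top','t16.png'); im=cv2.imread('pics/t16.png')
m=(im.min(2)>165).astype(np.uint8)[170:270,190:300]
k,l,S,ce=cv2.connectedComponentsWithStats(m)
for i in range(1,k):
    if S[i][4]>60: print(S[i].tolist(),(ce[i]+[190,170]).round(1),onz(t,190+S[i][0]+S[i][2]/2-.5,170+S[i][1]+S[i][3]/2-.5,.057).round(4))
p=np.array(r.read_state()['ee_pos']); z=R.from_quat(r.read_state()['eef_rot']).as_matrix()[:,2]
print('tcp',proj(s,p),'tip',proj(s,p+.022*z),proj(s,p-.05*z))
"
```

```text
time: 41.65
ee_pos: [0.4682, -0.1551, 0.36]
eef_rot: [0.746, 0.665, -0.038, 0.007]
ft_force: [0.0, -0.2, 0.2]
width: 0.0007
t 41.65 p [ 0.4682 -0.1551  0.36  ] x [ 0.11  0.99 -0.07] y [ 0.99 -0.11 -0.04] z [-0.05 -0.06 -1.  ] F [ 0.  -0.2  0.2] w 0.0007
[24, 18, 24, 23, 364] [225.8 199.4] [0.6232 0.2926 0.057 ]
[70, 20, 24, 23, 375] [271.4 201.2] [0.6152 0.1632 0.057 ]
[20, 49, 24, 23, 385] [221.7 230.1] [0.5341 0.3017 0.057 ]
[68, 58, 24, 23, 405] [269.3 239.2] [0.5064 0.1683 0.057 ]
[106, 62, 4, 38, 92] [298.  255.3] [0.4728 0.0911 0.057 ]
[36, 79, 29, 21, 305] [240.1 259. ] [0.4518 0.249  0.057 ]
tcp (np.float64(262.6951612743669), np.float64(127.68853355814736)) tip (np.float64(263.1419857099285), np.float64(135.39770654435517)) (np.float64(261.6321605003711), np.float64(109.3483171353221))
```

```bash
python3 -c "
from h import *
im=cv2.cvtColor(cv2.imread('pics/s16.png'),cv2.COLOR_BGR2GRAY)
for v in range(100,156,2): print(v,' '.join('%3d'%x for x in im[v,236:292:2]))
"
```

```text
100  55  54  57  53  52  46  47  40  47  49  56  57  50  55  50  50  48  61 102  78 128 158 163 164 166 159 161 164
102  54  50  56  56  51  49  42  48  43  41  66  88  59  48  45  43  46  74 150 154 161 162 164 163 165 161 163 163
104  52  50  54  53  52  54 109  64  47  51  77  85  76  48  45  43  59 115 159 162 163 165 162 163 164 159 164 164
106  58  65  64  51  52  54 150 138  65  76  78  67  69  47  48  47 117 156 165 163 163 161 163 163 163 162 162 161
108  55  50  51  49  41  79 149 132  87  70  59  58  57  47  49  46 141 161 163 165 163 162 161 163 163 162 160 161
110  49  50  45  39  80 131 115  80  69  51  48  44  42  51  48  51 146 163 164 163 161 161 161 161 164 163 165 164
112  43  40  44  45  74  99  76  86 114  44  44  45  43  45  46  61 150 163 161 164 163 163 162 161 163 161 162 161
114  38  44  45  46  54  80 103 146 153  69  42  45  46  46  45  72 154 165 160 163 165 163 166 164 163 163 163 164
116  44  43  43  44  52 124 158 163 157  82  40  45  42  44  46  73 153 164 163 160 163 164 163 162 164 162 163 166
118  44  44  55  44  53 151 161 164 158  86  42  47  43 
[... 1447 characters left out ...]
 168
144  73  64  63  68  72  76  78  77  85 153 167 166 167 165 166 167 163 163 163 162 167 165 162 166 164 165 166 165
146  77  76  78  78  77  76  76  71  70 128 166 168 166 165 165 164 165 165 163 165 166 164 164 163 162 165 166 165
148  72  74  72  68  64  59  63  59  57 115 167 167 163 166 166 165 163 165 166 163 162 162 164 165 162 165 165 167
150  63  59  59  56  57  56  61  57  57 102 165 166 166 167 166 162 163 167 165 163 163 162 163 164 161 162 165 165
152  62  60  54  63  60  59  61  60  58  76 156 163 166 165 164 162 161 165 162 162 162 164 164 164 161 163 165 166
154  61  56  58  57  57  56  55  57  56  71 153 165 166 165 166 161 164 162 164 166 164 162 164 162 162 162 164 163
```

```bash
python3 -m jog '[[3.6,0,-0.25,0,0.4],[3.6,0,-0.25,0,0.4],[3.6,0,-0.25,0,0.4],[3.6,0,-0.25,0,0.4],[3.6,0,-0.25,0,0.4],[3.6,0,-0.25,0,0.4],[3.6,0,-0.25,0,0.4],[3.6,0,-0.25,0,0.4],[3.6,0,-0.25,0,0.4],[0.5,0,0,0,0.4]]'; python3 -m jog '[[0,0,2.2,0,0.4],[0,0,2.2,0,0.4],[0,0,2.2,0,0.4],[0,0,2.2,0,0.4],[0,0,2.2,0,0.4],[0,0,2.2,0,0.4],[0,0,2.2,0,0.4],[0,0,2.2,0,0.4],[0,0,1,0,0.4],[0,0,0,0,0.4]]';python3 -c "
from h import *
st(); print(totool(np.array([.506,.1665,.10])-r.read_state()['ee_pos']))"
```

```text
time: 42.75
ee_pos: [0.4984, 0.2056, 0.3537]
eef_rot: [0.737, 0.674, -0.042, 0.004]
ft_force: [-0.9, -0.0, -0.2]
width: 0.0519
time: 43.75
ee_pos: [0.4781, 0.2039, 0.1558]
eef_rot: [0.73, 0.682, -0.046, 0.002]
ft_force: [-0.4, 0.5, 0.9]
width: 0.0523
t 43.75 p [0.4781 0.2039 0.1558] x [ 0.07  1.   -0.07] y [ 1.   -0.07 -0.06] z [-0.06 -0.07 -1.  ] F [-0.4  0.5  0.9] w 0.0523
[-3.15297287  3.37200702  5.62647921]
```

```bash
python3 -m jog '[[-0.8,0.85,0,0,0.4],[-0.8,0.85,0,0,0.4],[-0.8,0.85,0,0,0.4],[-0.75,0.8,0,0,0.4],[0,0,0,0,0.4],[0,0,1,0,0.4],[0,0,1,0,0.4],[0,0,1,0,0.4],[0,0,0,0,0.4],[0,0,0,0,0.4]]';python3 -c "
from h import *
st(); print(totool(np.array([.506,.1665,.077])-r.read_state()['ee_pos']))"
```

```text
time: 44.75
ee_pos: [0.5115, 0.1657, 0.1262]
eef_rot: [0.73, 0.682, -0.044, 0.003]
ft_force: [0.5, -0.5, -0.7]
width: 0.0521
t 44.75 p [0.5115 0.1657 0.1262] x [ 0.07  1.   -0.07] y [ 1.   -0.07 -0.06] z [-0.06 -0.06 -1.  ] F [ 0.5 -0.5 -0.7] w 0.0521
[ 0.37511919 -0.27314419  4.92656942]
```

```bash
python3 -m jog '[[0.3,-0.25,0,0,0.4],[0,0,0.8,0,0.4],[0,0,0.8,0,0.4],[0,0,0.8,0,0.4],[0,0,0.8,0,0.4],[0,0,0.8,0,0.4],[0,0,0.6,0,0.4],[0,0,0.3,0,0.4],[0,0,0,0,0.4],[0,0,0,0,0.4]]';python3 -c "
from h import *
st(); print(totool(np.array([.506,.1665,.077])-r.read_state()['ee_pos']))"
python3 -m jog '[[0,0,0,0,1],[0,0,0,0,1],[0,0,0,0,1],[0,0,0,0,1],[0,0,0,0,1],[0,0,0,0,1],[0,0,0,0,1],[0,0,0,0,1],[0,0,0,0,1],[0,0,0,0,1]]'
```

```text
time: 45.75
ee_pos: [0.5054, 0.1662, 0.0728]
eef_rot: [0.73, 0.682, -0.045, 0.003]
ft_force: [-0.3, 0.4, 0.9]
width: 0.0521
t 45.75 p [0.5054 0.1662 0.0728] x [ 0.06  1.   -0.07] y [ 1.   -0.07 -0.06] z [-0.06 -0.06 -1.  ] F [-0.3  0.4  0.9] w 0.0521
[ 0.00435249  0.0339446  -0.42728883]
time: 46.75
ee_pos: [0.5065, 0.1665, 0.074]
eef_rot: [0.73, 0.682, -0.043, 0.003]
ft_force: [-0.3, 0.6, -0.1]
width: 0.0253
```

```bash
python3 -m jog '[[0,0,-0.5,0,1],[0,0,-1.5,0,1],[0,0,-2.9,0,1],[0,0,-2.9,0,1],[0,0,-2.9,0,1],[0,0,-2.9,0,1],[0,0,-2.9,0,1],[0,0,-2.9,0,1],[0,0,-2.9,0,1],[0,0,-2.5,0,1]]';  python3 -c "
from h import *
st(); print(totool(np.array([.487,-.353,.33])-r.read_state()['ee_pos']))"
```

```text
time: 47.75
ee_pos: [0.5181, 0.1814, 0.3282]
eef_rot: [0.73, 0.682, -0.048, 0.001]
ft_force: [1.2, 0.3, -1.4]
width: 0.0252
t 47.75 p [0.5181 0.1814 0.3282] x [ 0.07  1.   -0.07] y [ 1.   -0.07 -0.06] z [-0.07 -0.07 -1.  ] F [ 1.2  0.3 -1.4] w 0.0252
[-53.39798662   0.62422216   3.66073508]
```

```bash
python3 -m jog '[[-2,0,0,0,1],[-3.6,0,0.2,0,1],[-3.6,0,0.2,0,1],[-3.6,0,0.2,0,1],[-3.6,0,0.2,0,1],[-3.6,0,0.2,0,1],[-3.6,0,0.2,0,1],[-3.6,0,0.2,0,1],[-3.6,0,0.2,0,1],[-3.6,0,0.2,0,1]]'; python3 -c "
from h import *
st(); print(totool(np.array([.487,-.353,.20])-r.read_state()['ee_pos']))"
```

```text
time: 48.75
ee_pos: [0.4895, -0.1749, 0.3339]
eef_rot: [0.728, 0.684, -0.048, -0.001]
ft_force: [0.6, 0.3, -2.5]
width: 0.0253
t 48.75 p [ 0.4895 -0.1749  0.3339] x [ 0.06  1.   -0.07] y [ 1.   -0.06 -0.07] z [-0.07 -0.06 -1.  ] F [ 0.6  0.3 -2.5] w 0.0253
[-16.84050169   1.7806933   14.48658462]
```

```bash
python3 -m jog '[[-3.2,0.35,0,0,1],[-3.2,0.35,0,0,1],[-3.2,0.35,0,0,1],[-3.2,0.35,1,0,1],[-2.5,0.35,2,0,1],[0,0,3,0,1],[0,0,3,0,1],[0,0,3,0,1],[0,0,1,0,1],[0,0,0,0,1]]'; python3 -c "
from h import *
st(); print(totool(np.array([.487,-.353,.078])-r.read_state()['ee_pos']))"
```

```text
time: 49.75
ee_pos: [0.474, -0.3542, 0.2066]
eef_rot: [0.733, 0.678, -0.05, -0.005]
ft_force: [0.6, -0.6, -1.3]
width: 0.0255
t 49.75 p [ 0.474  -0.3542  0.2066] x [ 0.08  0.99 -0.07] y [ 0.99 -0.08 -0.07] z [-0.08 -0.06 -0.99] F [ 0.6 -0.6 -1.3] w 0.0255
[ 1.07622542  2.23821766 12.68402664]
```

```bash
python3 -m jog '[[0.5,1.1,0,0,1],[0.5,1.1,0,0,1],[0,0,1.5,0,1],[0,0,1.5,0,1],[0,0,1.5,0,1],[0,0,1.5,0,1],[0,0,1.5,0,1],[0,0,1.5,0,1],[0,0,0.6,0,1],[0,0,0,0,1]]'; python3 -c "
from h import *
st(); print(totool(np.array([.487,-.353,.078])-r.read_state()['ee_pos']))"
```

```text
time: 50.75
ee_pos: [0.4924, -0.351, 0.1029]
eef_rot: [0.732, 0.679, -0.049, -0.003]
ft_force: [-0.5, -0.3, -1.9]
width: 0.0257
t 50.75 p [ 0.4924 -0.351   0.1029] x [ 0.07  1.   -0.07] y [ 0.99 -0.08 -0.07] z [-0.08 -0.06 -1.  ] F [-0.5 -0.3 -1.9] w 0.0257
[-0.07245741 -0.3428408   2.53209681]
```

```bash
python3 -m jog '[[0,-0.3,0.4,0,1],[0,0,0.4,0,1],[0,0,0.4,0,1],[0,0,0.4,0,1],[0,0,0.3,0,1],[0,0,0.2,0,1],[0,0,0.2,0,1],[0,0,0,0,1],[0,0,0,0,1],[0,0,0,0,1]]'; python3 -c "
from h import *
st()"; python3 -m jog '[[0,0,0.1,0,1],[0,0,0,0,1],[0,0,0,0,0.4],[0,0,0,0,0.4],[0,0,0,0,0.4],[0,0,0,0,0.4],[0,0,0,0,0.4],[0,0,0,0,0.4],[0,0,0,0,0.4],[0,0,0,0,0.4]]'; python3 -c "
from h import *
st()"
```

```text
time: 51.75
ee_pos: [0.4885, -0.3529, 0.0801]
eef_rot: [0.732, 0.68, -0.049, -0.002]
ft_force: [0.7, 0.1, -2.2]
width: 0.0255
t 51.75 p [ 0.4885 -0.3529  0.0801] x [ 0.07  1.   -0.07] y [ 0.99 -0.08 -0.07] z [-0.07 -0.06 -1.  ] F [ 0.7  0.1 -2.2] w 0.0255
time: 52.75
ee_pos: [0.4891, -0.3535, 0.0802]
eef_rot: [0.732, 0.68, -0.048, -0.001]
ft_force: [-0.1, 0.0, 0.5]
width: 0.0519
t 52.75 p [ 0.4891 -0.3535  0.0802] x [ 0.07  0.99 -0.07] y [ 0.99 -0.08 -0.07] z [-0.07 -0.06 -1.  ] F [-0.1  0.   0.5] w 0.0519
```

```bash
python3 -m jog '[[0,0,-1,0,0.4],[0,0,-1.5,0,0.4],[0,0,-2.5,0,0.4],[0,0,-2.5,0,0.4],[0,0,-2.5,0,0.4],[0,0,-2.5,0,0.4],[0,0,-2.5,0,0.4],[0,0,-2.5,0,0.4],[0,0,-2.5,0,0.4],[0,0,-2.5,0,0.4]]'; python3 -c "
from cams import *
c=snap('scene','s17.png'); im=c['pixels'][:,:,::-1].copy()
for z in((325,235,450,355),(160,160,310,265)):
    for o in find(im,c,z): print(*o)
print(proj(c,[.488,-.353,.107]))
st(); print(totool(np.array([.614,.161,.28])-r.read_state()['ee_pos']))"
```

```text
time: 53.75
ee_pos: [0.504, -0.338, 0.322]
eef_rot: [0.733, 0.679, -0.048, 0.0]
ft_force: [0.2, 0.9, 0.1]
width: 0.0521
422 309 1.0 [0.5348 0.2975]
400 337 0.87 [0.6227 0.2896]
348 306 0.86 [0.6133 0.1602]
(np.float64(201.44835983416243), np.float64(184.82323115074618))
t 53.8 p [ 0.5053 -0.3385  0.3265] x [ 0.07  0.99 -0.07] y [ 1.   -0.08 -0.06] z [-0.06 -0.07 -1.  ] F [-0.2  1.   3.5] w 0.052
[50.82653419  7.16903989  0.53465799]
```

```bash
python3 -m jog '[[3,0.4,-0.2,0,0.4],[3,0.4,-0.2,0,0.4],[3,0.4,-0.2,0,0.4],[3,0.4,-0.2,0,0.4],[3,0.4,-0.2,0,0.4],[3,0.4,-0.2,0,0.4],[3,0.4,-0.2,0,0.4],[3,0.4,-0.2,0,0.4],[3,0.4,-0.2,0,0.4],[3,0.4,-0.2,0,0.4]]'; python3 -c "
from cams import *
c=snap('scene','s18.png'); im=c['pixels'][:,:,::-1].copy()
for o in find(im,c,(160,160,310,265)): print(*o)
st(); print(totool(np.array([.614,.161,.28])-r.read_state()['ee_pos']))"
```

```text
time: 54.8
ee_pos: [0.5692, -0.0392, 0.3373]
eef_rot: [0.738, 0.673, -0.042, 0.01]
ft_force: [0.4, -0.1, 0.4]
width: 0.0525
t 54.85 p [ 0.5703 -0.0326  0.3367] x [ 0.08  0.99 -0.07] y [ 1.   -0.09 -0.04] z [-0.05 -0.07 -1.  ] F [ 0.7  5.6 -0.3] w 0.0523
[20.02116871  2.92987764  4.08710472]
```

```bash
cat > tray.py <<'E'
from h import *
s=snap('scene')
for c in(s,):
    im=c['pixels']; poly=np.array([proj(c,[x,y,.03]) for x,y in((.570,-.158),(.533,-.432),(.333,-.407),(.368,-.1325))],np.int32)
    m=np.zeros(im.shape[:2],np.uint8); cv2.fillPoly(m,[poly],255); m=cv2.dilate(m,np.ones((31,31)))
    w=((im.min(2)>170)&(m>0)&(np.ptp(im,axis=2)<12)).astype(np.uint8)
    k,l,S,ce=cv2.connectedComponentsWithStats(w)
    for i in range(1,k):
        if S[i][4]>40: 
            b=S[i]; print(b.tolist(),ce[i].round(1),'body',onz(c,b[0]+b[2]/2,b[1]+b[3]/2,.057).round(3)[:2])
    n=(im.mean(2)[poly[:,1].min()-15:poly[:,1].max()+5:3, poly[:,0].min():poly[:,0].max():4]).astype(int)
E
python3 tray.py; python3 -m jog '[[2.8,0.4,0,0,0.4],[2.8,0.4,0,0,0.4],[2.8,0.4,0,0,0.4],[2.8,0.4,0,0,0.4],[2.8,0.4,0,0,0.4],[2.8,0.4,0,0,0.4],[2,0.3,0,0,0.4],[0,0,0,0,0.4],[0,0,0,0,0.4],[0,0,0,0,0.4]]'; python3 -c "
from h import *
st(); print(totool(np.array([.614,.161,.14])-r.read_state()['ee_pos']))"; python3 tray.py; python3 cams.py
```

```text
[193, 194, 22, 13, 85] [203.9 201.3] body [ 0.493 -0.349]
time: 55.9
ee_pos: [0.614, 0.1486, 0.3307]
eef_rot: [0.739, 0.673, -0.039, 0.013]
ft_force: [0.2, 0.5, 0.2]
width: 0.0522
t 55.9 p [0.614  0.1486 0.3307] x [ 0.09  0.99 -0.08] y [ 0.99 -0.09 -0.03] z [-0.04 -0.07 -1.  ] F [0.2 0.5 0.2] w 0.0522
[ 2.662983    0.53404349 18.91642668]
[193, 193, 23, 14, 133] [204.5 200.9] body [ 0.491 -0.349]
422 309 1.0 [0.5348 0.2975]
400 337 0.87 [0.6227 0.2896]
348 306 0.86 [0.6133 0.1602]
```

```bash
python3 -m jog '[[1.3,0.25,0,0,0.4],[1.3,0.25,0,0,0.4],[0,0,2.2,0,0.4],[0,0,2.2,0,0.4],[0,0,2.2,0,0.4],[0,0,2.2,0,0.4],[0,0,2.2,0,0.4],[0,0,2.2,0,0.4],[0,0,2.2,0,0.4],[0,0,0,0,0.4]]'; python3 -m jog '[[0,0,1,0,0.4],[0,0,1,0,0.4],[0,0,0,0,0.4],[0,0,0,0,0.4],[0,0,0,0,0.4],[0,0,0,0,0.4],[0,0,0,0,0.4],[0,0,0,0,0.4],[0,0,0,0,0.4],[0,0,0,0,0.4]]';python3 -c "
from h import *
st(); print(totool(np.array([.614,.161,.075])-r.read_state()['ee_pos']))"
```

```text
time: 57.0
ee_pos: [0.6173, 0.1719, 0.1688]
eef_rot: [0.738, 0.673, -0.038, 0.012]
ft_force: [-0.4, -0.2, 0.3]
width: 0.0526
time: 58.0
ee_pos: [0.619, 0.1726, 0.1519]
eef_rot: [0.738, 0.674, -0.035, 0.013]
ft_force: [0.1, 0.4, -0.0]
width: 0.052
t 58.0 p [0.619  0.1726 0.1519] x [ 0.09  0.99 -0.07] y [ 1.   -0.09 -0.03] z [-0.03 -0.07 -1.  ] F [ 0.1  0.4 -0. ] w 0.052
[-0.66309602 -0.17849758  7.76032874]
```

```bash
python3 -m jog '[[-0.6,-0.15,0,0,0.4],[0,0,1,0,0.4],[0,0,1,0,0.4],[0,0,1,0,0.4],[0,0,1,0,0.4],[0,0,1,0,0.4],[0,0,1,0,0.4],[0,0,0.8,0,0.4],[0,0,0.5,0,0.4],[0,0,0,0,0.4]]'; python3 -c "
from h import *
st(); print(totool(np.array([.614,.161,.075])-r.read_state()['ee_pos']))"
```

```text
time: 59.0
ee_pos: [0.6128, 0.1605, 0.0711]
eef_rot: [0.738, 0.674, -0.037, 0.013]
ft_force: [-0.7, -0.0, 0.4]
width: 0.0523
t 59.0 p [0.6128 0.1605 0.0711] x [ 0.09  0.99 -0.07] y [ 1.   -0.09 -0.03] z [-0.04 -0.07 -1.  ] F [-0.7 -0.   0.4] w 0.0523
[ 0.03770738  0.10204262 -0.39569994]
```

```bash
python3 -m jog '[[0,0.1,-0.2,0,1],[0,0,0,0,1],[0,0,0,0,1],[0,0,0,0,1],[0,0,0,0,1],[0,0,0,0,1],[0,0,0,0,1],[0,0,0,0,1],[0,0,0,0,1],[0,0,0,0,1]]'; python3 -m jog '[[0,0,-0.5,0,1],[0,0,-1.5,0,1],[0,0,-2.9,0,1],[0,0,-2.9,0,1],[0,0,-2.9,0,1],[0,0,-2.9,0,1],[0,0,-2.9,0,1],[0,0,-2.9,0,1],[0,0,-2.9,0,1],[0,0,-2.5,0,1]]';  python3 -c "
from h import *
st(); print(totool(np.array([.400,-.341,.33])-r.read_state()['ee_pos']))"
```

```text
time: 60.0
ee_pos: [0.615, 0.1609, 0.0748]
eef_rot: [0.738, 0.674, -0.035, 0.013]
ft_force: [-0.1, 0.6, -0.4]
width: 0.0253
time: 61.0
ee_pos: [0.6214, 0.1771, 0.3386]
eef_rot: [0.739, 0.673, -0.036, 0.013]
ft_force: [-0.2, 0.1, -1.1]
width: 0.0253
t 61.0 p [0.6214 0.1771 0.3386] x [ 0.09  0.99 -0.07] y [ 1.   -0.09 -0.03] z [-0.04 -0.07 -1.  ] F [-0.2  0.1 -1.1] w 0.0253
[-53.42275435 -17.16832546   5.15562389]
```

```bash
python3 -m jog '[[-2,-0.6,0.1,0,1],[-3,-0.95,0.15,0,1],[-3,-0.95,0.15,0,1],[-3,-0.95,0.15,0,1],[-3,-0.95,0.15,0,1],[-3,-0.95,0.15,0,1],[-3,-0.95,0.15,0,1],[-3,-0.95,0.15,0,1],[-3,-0.95,0.15,0,1],[-3,-0.95,0.15,0,1]]'; python3 -m jog '[[-3,-1,0.2,0,1],[-3,-1,0.2,0,1],[-3,-1,0.2,0,1],[-3,-1,0.2,0,1],[-3,-1,0.2,0,1],[-3,-1,0.2,0,1],[-3,-1,0.2,0,1],[-1.5,-0.5,0.2,0,1],[0,0,0,0,1],[0,0,0,0,1]]';  python3 -c "
from h import *
st(); print(totool(np.array([.400,-.341,.12])-r.read_state()['ee_pos']))"
```

```text
time: 62.0
ee_pos: [0.4994, -0.1112, 0.3615]
eef_rot: [0.737, 0.675, -0.027, 0.016]
ft_force: [0.8, 0.3, -1.4]
width: 0.0255
time: 63.0
ee_pos: [0.3915, -0.3448, 0.3709]
eef_rot: [0.743, 0.669, -0.02, 0.018]
ft_force: [0.4, -1.1, -1.5]
width: 0.0256
t 63.0 p [ 0.3915 -0.3448  0.3709] x [ 0.1   0.99 -0.05] y [ 0.99 -0.1   0.  ] z [-0.01 -0.05 -1.  ] F [ 0.4 -1.1 -1.5] w 0.0256
[ 1.82137586  0.79910323 25.03306409]
```

```bash
python3 -m jog '[[0.9,0.4,0,0,1],[0.9,0.4,0,0,1],[0,0,2.8,0,1],[0,0,2.8,0,1],[0,0,2.8,0,1],[0,0,2.8,0,1],[0,0,2.8,0,1],[0,0,2.8,0,1],[0,0,1.5,0,1],[0,0,0,0,1]]'; python3 -c "
from h import *
st(); print(totool(np.array([.400,-.341,.077])-r.read_state()['ee_pos']))"
```

```text
time: 64.0
ee_pos: [0.4132, -0.3175, 0.1808]
eef_rot: [0.734, 0.679, -0.017, 0.018]
ft_force: [-0.6, -0.4, -0.1]
width: 0.0253
t 64.0 p [ 0.4132 -0.3175  0.1808] x [ 0.08  1.   -0.05] y [ 1.   -0.08  0.  ] z [-0.   -0.05 -1.  ] F [-0.6 -0.4 -0.1] w 0.0253
[-1.92720627 -1.15573673 10.48348992]
```

```bash
python3 -m jog '[[-1,-0.6,0,0,1],[-0.9,-0.5,0.5,0,1],[0,0,1.4,0,1],[0,0,1.4,0,1],[0,0,1.4,0,1],[0,0,1.4,0,1],[0,0,1.4,0,1],[0,0,0.5,0,1],[0,0,0,0,1],[0,0,0,0,1]]'; python3 -c "
from h import *
st(); print(totool(np.array([.400,-.341,.077])-r.read_state()['ee_pos']))"
```

```text
time: 65.0
ee_pos: [0.4017, -0.34, 0.0969]
eef_rot: [0.733, 0.679, -0.017, 0.018]
ft_force: [0.3, 0.0, -1.6]
width: 0.0255
t 65.0 p [ 0.4017 -0.34    0.0969] x [ 0.08  1.   -0.05] y [ 1.   -0.08  0.  ] z [ 0.   -0.05 -1.  ] F [ 0.3  0.  -1.6] w 0.0255
[-0.00923119 -0.17512706  1.99102955]
```

```bash
python3 -m jog '[[0,-0.1,0.4,0,1],[0,0,0.4,0,1],[0,0,0.4,0,1],[0,0,0.3,0,1],[0,0,0.3,0,1],[0,0,0.2,0,1],[0,0,0,0,1],[0,0,0,0,1],[0,0,0,0,1],[0,0,0,0,1]]'; python3 -m jog '[[0,0,0.1,0,1],[0,0,0,0,1],[0,0,0,0,0.4],[0,0,0,0,0.4],[0,0,0,0,0.4],[0,0,0,0,0.4],[0,0,0,0,0.4],[0,0,0,0,0.4],[0,0,0,0,0.4],[0,0,0,0,0.4]]'; python3 -m jog '[[0,0,-1,0,0.4],[0,0,-1.5,0,0.4],[0,0,-2.5,0,0.4],[0,0,-2.5,0,0.4],[0,0,-2.5,0,0.4],[0,0,-2.5,0,0.4],[0,0,-2.5,0,0.4],[0,0,-2.5,0,0.4],[0,0,-2.5,0,0.4],[0,0,-2.5,0,0.4]]'; python3 cams.py; python3 -c "
from h import *
st(); print(totool(np.array([.5345,.298,.33])-r.read_state()['ee_pos']))"
```

```text
time: 66.0
ee_pos: [0.4019, -0.3414, 0.0767]
eef_rot: [0.733, 0.68, -0.016, 0.02]
ft_force: [0.0, 0.1, -0.6]
width: 0.0256
time: 67.0
ee_pos: [0.4026, -0.3419, 0.0763]
eef_rot: [0.733, 0.68, -0.016, 0.02]
ft_force: [-0.5, -0.2, 0.6]
width: 0.0522
time: 68.0
ee_pos: [0.3978, -0.3308, 0.3128]
eef_rot: [0.735, 0.677, -0.016, 0.019]
ft_force: [0.1, -0.8, 0.1]
width: 0.0523
422 309 1.0 [0.5348 0.2975]
400 337 0.87 [0.6227 0.2896]
t 68.05 p [ 0.3989 -0.3317  0.3167] x [ 0.08  1.   -0.05] y [ 1.   -0.08  0.01] z [ 0.01 -0.05 -1.  ] F [-0.5 -0.   3.5] w 0.0525
[63.71640716  8.37618302 -4.53505482]
```

```bash
python3 -m jog '[[3.2,0.42,-0.25,0,0.4],[3.2,0.42,-0.25,0,0.4],[3.2,0.42,-0.25,0,0.4],[3.2,0.42,-0.25,0,0.4],[3.2,0.42,-0.25,0,0.4],[3.2,0.42,-0.25,0,0.4],[3.2,0.42,-0.25,0,0.4],[3.2,0.42,-0.25,0,0.4],[3.2,0.42,-0.25,0,0.4],[3.2,0.42,-0.25,0,0.4]]'; python3 -m jog '[[3.2,0.42,-0.2,0,0.4],[3.2,0.42,-0.2,0,0.4],[3.2,0.42,-0.2,0,0.4],[3.2,0.42,-0.2,0,0.4],[3.2,0.42,-0.2,0,0.4],[3.2,0.42,-0.2,0,0.4],[3,0.42,0,0,0.4],[2.5,0.3,0,0,0.4],[1.5,0,0,0,0.4],[0,0,0,0,0.4]]'; python3 tray.py; python3 -c "
from h import *
st(); print(totool(np.array([.5345,.299,.14])-r.read_state()['ee_pos']))"
```

```text
time: 69.05
ee_pos: [0.4681, -0.0134, 0.3339]
eef_rot: [0.742, 0.67, -0.012, 0.026]
ft_force: [0.4, -0.3, 0.1]
width: 0.0523
time: 70.05
ee_pos: [0.5278, 0.256, 0.3381]
eef_rot: [0.742, 0.67, -0.01, 0.028]
ft_force: [-0.5, -0.3, 0.9]
width: 0.0523
t 70.1 p [0.5281 0.2546 0.3384] x [ 0.1   0.99 -0.05] y [ 0.99 -0.1   0.03] z [ 0.02 -0.05 -1.  ] F [ 0.2 -0.   1.1] w 0.0523
[ 5.51630557 -0.404258   19.5728916 ]
```

```bash
sed -i 's/>170/>150/; s/<12)/<25)/' tray.py; python3 tray.py; python3 -c "
from h import *
s=snap('scene','s19.png'); im=s['pixels'].min(2)
print(np.round(proj(s,[.489,-.35,.107])),np.round(proj(s,[.401,-.341,.107])))
for v in range(150,216,4): print(v,im[v,180:270:3])"
```

```text
[156, 152, 158, 119, 5772] [233.1 204.3] body [ 0.481 -0.255]
[216, 176, 24, 16, 206] [227.6 184.7] body [ 0.408 -0.336]
[192, 191, 25, 17, 226] [204.3 200.5] body [ 0.49  -0.351]
[202. 185.] [226. 168.]
150 [ 44  66 148 160 157 159 154 157 158 156 159 157 159 160 159 160 165 114
  59  55  56  53  55  58  59 151 163 165 164 161]
154 [129 161 160 158 159 162 157 157 158 156 157 160 158 158 159 161 159 154
  54  52  52  55  58  55  57 105 161 160 160 161]
158 [159 162 160 162 163 159 159 162 158 161 160 158 159 162 161 161 163 162
 111  82  99 129 141 154 160 159 161 161 159 159]
162 [164 159 163 162 162 160 162 161 160 161 161 159 161 159 161 162 164 165
 166 165 165 162 162 164 162 159 161 161 158 158]
166 [164 163 160 160 163 161 161 161 163 158 161 160 163 160 165 164 164 164
 164 162 163 164 161 163 159 161 162 160 160 163]
170 [163 164 159 161 161 158 160 160 164 162 160 164 161 147 163 156 162 128
 159 163 166 162 162 160 160 161 160 161 162 164]
174 [158 162 160 164 162 158 157 159 161 162 159 147 104  70  91  98  98  85
  84 122 158 165 162 164 166 163 161 163 163 159]
178 [15
[... 562 characters left out ...]
102 105 103 102
  99  92  84 107 108 108 110 107  93  72  72  93]
198 [101  71  66  73 155 170 163  99 101  92 167 169 161  94 101 103  98  98
  99  90  83 107 108 108 108 106 108 109  92  70]
202 [ 67  72 100 107 152 171 170 161 153 166 169 168 119 102  90  88  88  92
  91  95 108 109 108 105 108 106 109 110 109 108]
206 [ 96 111 108 108 103 141 165 169 170 168 150 105  87  97 107 108 107 103
 108 108 107 108 109 107 108 109 107 107 109 108]
210 [106 108 106 107 108  95 101 102 106 102  97  94  89  85 109 110 107 107
 110 109 107 108 109 107 106 109 108 108 110 109]
214 [ 77 102 108 108 107  90  99 102 103 100 101  93  79 101 106 109 109 106
 109 108 109 108 107 109 106 106 109 110 109 109]
```

```bash
python3 -m jog '[[1.8,-0.1,0,0,0.4],[1.8,-0.1,0,0,0.4],[1.6,-0.1,0,0,0.4],[0,0,2.4,0,0.4],[0,0,2.4,0,0.4],[0,0,2.4,0,0.4],[0,0,2.4,0,0.4],[0,0,2.4,0,0.4],[0,0,2.4,0,0.4],[0,0,0,0,0.4]]'; python3 -m jog '[[0,0,1,0,0.4],[0,0,1,0,0.4],[0,0,1,0,0.4],[0,0,0,0,0.4],[0,0,0,0,0.4],[0,0,0,0,0.4],[0,0,0,0,0.4],[0,0,0,0,0.4],[0,0,0,0,0.4],[0,0,0,0,0.4]]';python3 cams.py; python3 -c "
from h import *
st(); print(totool(np.array([.5345,.299,.075])-r.read_state()['ee_pos']))"
```

```text
time: 71.2
ee_pos: [0.5349, 0.3066, 0.1878]
eef_rot: [0.743, 0.669, -0.008, 0.028]
ft_force: [-1.0, -0.4, -0.4]
width: 0.0518
time: 72.2
ee_pos: [0.5377, 0.308, 0.1605]
eef_rot: [0.743, 0.669, -0.004, 0.028]
ft_force: [0.1, -0.3, 0.8]
width: 0.0526
422 309 0.95 [0.5348 0.2975]
400 337 0.87 [0.6227 0.2896]
t 72.25 p [0.5377 0.308  0.1605] x [ 0.11  0.99 -0.04] y [ 0.99 -0.1   0.04] z [ 0.03 -0.05 -1.  ] F [ 1.4 -0.3  0. ] w 0.0522
[-0.549358   -0.53600634  8.56677585]
```

```bash
python3 -m jog '[[-0.5,-0.5,0,0,0.4],[0,0,1.1,0,0.4],[0,0,1.1,0,0.4],[0,0,1.1,0,0.4],[0,0,1.1,0,0.4],[0,0,1.1,0,0.4],[0,0,1.1,0,0.4],[0,0,0.9,0,0.4],[0,0,0.4,0,0.4],[0,0,0,0,0.4]]'; python3 -c "
from h import *
st(); print(totool(np.array([.5345,.299,.075])-r.read_state()['ee_pos']))"
```

```text
time: 73.25
ee_pos: [0.5333, 0.2981, 0.0725]
eef_rot: [0.743, 0.669, -0.006, 0.028]
ft_force: [-0.5, -0.4, 0.5]
width: 0.0523
t 73.25 p [0.5333 0.2981 0.0725] x [ 0.11  0.99 -0.05] y [ 0.99 -0.1   0.03] z [ 0.03 -0.05 -1.  ] F [-0.5 -0.4  0.5] w 0.0523
[ 0.09153471  0.11954025 -0.25546383]
```

```bash
python3 -m jog '[[0,0,-0.1,0,1],[0,0,0,0,1],[0,0,0,0,1],[0,0,0,0,1],[0,0,0,0,1],[0,0,0,0,1],[0,0,0,0,1],[0,0,0,0,1],[0,0,0,0,1],[0,0,0,0,1]]'; python3 -m jog '[[0,0,-0.5,0,1],[0,0,-1.5,0,1],[0,0,-2.9,0,1],[0,0,-2.9,0,1],[0,0,-2.9,0,1],[0,0,-2.9,0,1],[0,0,-2.9,0,1],[0,0,-2.9,0,1],[0,0,-2.9,0,1],[0,0,-2.5,0,1]]';  python3 -c "
from h import *
st(); print(totool(np.array([.505,-.224,.33])-r.read_state()['ee_pos']))"
```

```text
time: 74.25
ee_pos: [0.5341, 0.299, 0.0753]
eef_rot: [0.743, 0.669, -0.005, 0.028]
ft_force: [0.4, 0.2, -0.5]
width: 0.0251
time: 75.25
ee_pos: [0.5236, 0.3094, 0.3388]
eef_rot: [0.743, 0.669, -0.006, 0.028]
ft_force: [-0.4, 0.4, -1.7]
width: 0.0254
t 75.25 p [0.5236 0.3094 0.3388] x [ 0.11  0.99 -0.05] y [ 0.99 -0.1   0.03] z [ 0.03 -0.05 -1.  ] F [-0.4  0.4 -1.7] w 0.0254
[-53.14189502   3.70789748   3.43537257]
```

```bash
python3 -m jog '[[-2,0.1,0,0,1],[-3,0.2,0.1,0,1],[-3,0.2,0.1,0,1],[-3,0.2,0.1,0,1],[-3,0.2,0.1,0,1],[-3,0.2,0.1,0,1],[-3,0.2,0.1,0,1],[-3,0.2,0.1,0,1],[-3,0.2,0.1,0,1],[-3,0.2,0.1,0,1]]'; python3 -m jog '[[-3,0.2,0.1,0,1],[-3,0.2,0.1,0,1],[-3,0.2,0.1,0,1],[-3,0.2,0.1,0,1],[-3,0.2,0.1,0,1],[-3,0.2,0.1,0,1],[-3,0.2,0.1,0,1],[-1,0.2,0,0,1],[0,0,0,0,1],[0,0,0,0,1]]';  python3 -c "
from h import *
st(); print(totool(np.array([.505,-.224,.15])-r.read_state()['ee_pos']))"
```

```text
time: 76.25
ee_pos: [0.5074, 0.0051, 0.3507]
eef_rot: [0.743, 0.669, -0.001, 0.027]
ft_force: [0.6, 0.4, -2.0]
width: 0.0257
time: 77.25
ee_pos: [0.4876, -0.2363, 0.3547]
eef_rot: [0.748, 0.663, 0.002, 0.025]
ft_force: [-0.3, 1.2, -2.1]
width: 0.0254
t 77.25 p [ 0.4876 -0.2363  0.3547] x [ 0.12  0.99 -0.03] y [ 0.99 -0.12  0.04] z [ 0.04 -0.03 -1.  ] F [-0.3  1.2 -2.1] w 0.0254
[ 2.04401679  0.74573164 20.46138622]
```

```bash
python3 -m jog '[[1,0.4,0,0,1],[1,0.4,0,0,1],[0,0,2.5,0,1],[0,0,2.5,0,1],[0,0,2.5,0,1],[0,0,2.5,0,1],[0,0,2.5,0,1],[0,0,2.5,0,1],[0,0,2.5,0,1],[0,0,0,0,1]]'; python3 -c "
from h import *
st(); print(totool(np.array([.505,-.224,.077])-r.read_state()['ee_pos']))"
```

```text
time: 78.25
ee_pos: [0.5121, -0.202, 0.1732]
eef_rot: [0.74, 0.672, 0.005, 0.024]
ft_force: [-0.7, 0.1, -2.1]
width: 0.0253
t 78.25 p [ 0.5121 -0.202   0.1732] x [ 0.1   1.   -0.02] y [ 0.99 -0.09  0.04] z [ 0.04 -0.03 -1.  ] F [-0.7  0.1 -2.1] w 0.0253
[-2.01972757 -0.89932707  9.63957442]
```

```bash
python3 -m jog '[[-1,-0.45,0,0,1],[-0.95,-0.4,0.5,0,1],[0,0,1.4,0,1],[0,0,1.4,0,1],[0,0,1.4,0,1],[0,0,1.4,0,1],[0,0,1,0,1],[0,0,0.3,0,1],[0,0,0,0,1],[0,0,0,0,1]]'; python3 -c "
from h import *
st(); print(totool(np.array([.505,-.224,.077])-r.read_state()['ee_pos']))"
```

```text
time: 79.25
ee_pos: [0.5065, -0.2226, 0.0961]
eef_rot: [0.739, 0.673, 0.006, 0.025]
ft_force: [-0.9, -0.3, -1.8]
width: 0.0254
t 79.25 p [ 0.5065 -0.2226  0.0961] x [ 0.09  1.   -0.02] y [ 0.99 -0.09  0.05] z [ 0.04 -0.03 -1.  ] F [-0.9 -0.3 -1.8] w 0.0254
[-0.10302607 -0.22369626  1.90422085]
```

```bash
python3 -m jog '[[-0.1,-0.1,0.4,0,1],[0,0,0.4,0,1],[0,0,0.4,0,1],[0,0,0.3,0,1],[0,0,0.2,0,1],[0,0,0.2,0,1],[0,0,0,0,1],[0,0,0,0,1],[0,0,0,0,1],[0,0,0,0,1]]'; python3 -m jog '[[0,0,0.1,0,1],[0,0,0,0,1],[0,0,0,0,0.4],[0,0,0,0,0.4],[0,0,0,0,0.4],[0,0,0,0,0.4],[0,0,0,0,0.4],[0,0,0,0,0.4],[0,0,0,0,0.4],[0,0,0,0,0.4]]'; python3 -m jog '[[0,0,-1,0,0.4],[0,0,-1.5,0,0.4],[0,0,-2.5,0,0.4],[0,0,-2.5,0,0.4],[0,0,-2.5,0,0.4],[0,0,-2.5,0,0.4],[0,0,-2.5,0,0.4],[0,0,-2.5,0,0.4],[0,0,-2.5,0,0.4],[0,0,-2.5,0,0.4]]'; python3 cams.py; python3 -c "
from h import *
st(); print(totool(np.array([.6225,.290,.33])-r.read_state()['ee_pos']))"
```

```text
time: 80.25
ee_pos: [0.5073, -0.2244, 0.0769]
eef_rot: [0.739, 0.673, 0.007, 0.026]
ft_force: [0.2, -0.9, -2.2]
width: 0.0253
time: 81.25
ee_pos: [0.5083, -0.2247, 0.0768]
eef_rot: [0.739, 0.673, 0.008, 0.027]
ft_force: [0.1, -1.0, -0.3]
width: 0.0521
time: 82.25
ee_pos: [0.4939, -0.2197, 0.3187]
eef_rot: [0.741, 0.671, 0.009, 0.027]
ft_force: [0.3, -0.5, -0.1]
width: 0.0523
400 337 0.83 [0.6227 0.2896]
t 82.3 p [ 0.495  -0.2204  0.3231] x [ 0.1   0.99 -0.02] y [ 0.99 -0.1   0.06] z [ 0.05 -0.03 -1.  ] F [0.9 0.  3.5] w 0.0519
[52.01683486  7.74003367 -1.51800634]
```

```bash
python3 -m jog '[[3,0.45,-0.15,0,0.4],[3,0.45,-0.15,0,0.4],[3,0.45,-0.15,0,0.4],[3,0.45,-0.15,0,0.4],[3,0.45,-0.15,0,0.4],[3,0.45,-0.15,0,0.4],[3,0.45,-0.15,0,0.4],[3,0.45,-0.15,0,0.4],[3,0.45,-0.15,0,0.4],[3,0.45,-0.15,0,0.4]]'; python3 -m jog '[[3,0.45,-0.15,0,0.4],[3,0.45,-0.15,0,0.4],[3,0.45,-0.1,0,0.4],[3,0.45,0,0,0.4],[3,0.45,0,0,0.4],[3,0.45,0,0,0.4],[2,0.3,0,0,0.4],[0,0,0,0,0.4],[0,0,0,0,0.4],[0,0,0,0,0.4]]'; python3 tray.py; python3 cams.py; python3 -c "
from h import *
st(); print(totool(np.array([.6225,.290,.14])-r.read_state()['ee_pos']))"
```

```text
time: 83.3
ee_pos: [0.5701, 0.074, 0.3505]
eef_rot: [0.747, 0.664, 0.017, 0.035]
ft_force: [1.3, 0.1, 0.7]
width: 0.0521
time: 84.3
ee_pos: [0.6229, 0.2781, 0.3646]
eef_rot: [0.747, 0.663, 0.021, 0.039]
ft_force: [0.1, -0.5, -0.0]
width: 0.0521
[156, 152, 158, 119, 5799] [233.2 204.3] body [ 0.481 -0.255]
[215, 176, 25, 16, 214] [227.5 184.7] body [ 0.409 -0.337]
[192, 191, 25, 17, 234] [204.4 200.4] body [ 0.49  -0.351]
[231, 206, 10, 7, 42] [235.7 209.1] body [ 0.474 -0.257]
[225, 215, 26, 18, 261] [237.8 224.9] body [ 0.513 -0.221]
400 337 0.83 [0.6227 0.2896]
t 84.4 p [0.623  0.2776 0.3648] x [ 0.12  0.99 -0.02] y [ 0.99 -0.12  0.09] z [ 0.08 -0.03 -1.  ] F [ 0.2 -0.6  0.1] w 0.0522
[ 1.65227423 -2.14858106 22.34935057]
```

```bash
python3 -m jog '[[0.8,-1,0,0,0.4],[0.8,-1,0,0,0.4],[0,0,2.5,0,0.4],[0,0,2.5,0,0.4],[0,0,2.5,0,0.4],[0,0,2.5,0,0.4],[0,0,2.5,0,0.4],[0,0,2.5,0,0.4],[0,0,2.5,0,0.4],[0,0,0,0,0.4]]'; python3 -m jog '[[0,0,1,0,0.4],[0,0,1,0,0.4],[0,0,0,0,0.4],[0,0,0,0,0.4],[0,0,0,0,0.4],[0,0,0,0,0.4],[0,0,0,0,0.4],[0,0,0,0,0.4],[0,0,0,0,0.4],[0,0,0,0,0.4]]';python3 -c "
from h import *
st(); print(totool(np.array([.6225,.290,.075])-r.read_state()['ee_pos']))"
```

```text
time: 85.4
ee_pos: [0.6118, 0.2983, 0.1851]
eef_rot: [0.746, 0.665, 0.024, 0.037]
ft_force: [0.4, 0.4, -0.4]
width: 0.052
time: 86.4
ee_pos: [0.6145, 0.3004, 0.17]
eef_rot: [0.746, 0.665, 0.028, 0.037]
ft_force: [-0.0, 0.1, 0.3]
width: 0.0522
t 86.4 p [0.6145 0.3004 0.17  ] x [ 0.11  0.99 -0.01] y [ 0.99 -0.11  0.09] z [ 0.09 -0.02 -1.  ] F [-0.   0.1  0.3] w 0.0522
[-0.86780777  0.01792056  9.54860899]
```

```bash
python3 -m jog '[[-0.8,0,0,0,0.4],[0,0,1.2,0,0.4],[0,0,1.2,0,0.4],[0,0,1.2,0,0.4],[0,0,1.2,0,0.4],[0,0,1.2,0,0.4],[0,0,1.2,0,0.4],[0,0,1.1,0,0.4],[0,0,0.5,0,0.4],[0,0,0,0,0.4]]'; python3 -c "
from h import *
st(); print(totool(np.array([.6225,.290,.075])-r.read_state()['ee_pos']))"
```

```text
time: 87.4
ee_pos: [0.6211, 0.2891, 0.0719]
eef_rot: [0.746, 0.665, 0.026, 0.037]
ft_force: [-0.0, 0.0, -0.4]
width: 0.0525
t 87.4 p [0.6211 0.2891 0.0719] x [ 0.11  0.99 -0.01] y [ 0.99 -0.11  0.09] z [ 0.09 -0.02 -1.  ] F [-0.   0.  -0.4] w 0.0525
[ 0.1044684   0.15906513 -0.30266659]
```

```bash
python3 -m jog '[[0,0.1,-0.1,0,1],[0,0,0,0,1],[0,0,0,0,1],[0,0,0,0,1],[0,0,0,0,1],[0,0,0,0,1],[0,0,0,0,1],[0,0,0,0,1],[0,0,0,0,1],[0,0,0,0,1]]'; python3 -m jog '[[0,0,-0.5,0,1],[0,0,-1.5,0,1],[0,0,-2.9,0,1],[0,0,-2.9,0,1],[0,0,-2.9,0,1],[0,0,-2.9,0,1],[0,0,-2.9,0,1],[0,0,-2.9,0,1],[0,0,-2.9,0,1],[0,0,-2.5,0,1]]';  python3 -c "
from h import *
st(); print(totool(np.array([.416,-.213,.34])-r.read_state()['ee_pos']))"
```

```text
time: 88.4
ee_pos: [0.623, 0.2898, 0.0755]
eef_rot: [0.746, 0.665, 0.028, 0.037]
ft_force: [0.2, -0.8, -0.0]
width: 0.0255
time: 89.4
ee_pos: [0.597, 0.2926, 0.3381]
eef_rot: [0.746, 0.664, 0.027, 0.037]
ft_force: [-0.4, 0.6, -0.5]
width: 0.0259
t 89.4 p [0.597  0.2926 0.3381] x [ 0.12  0.99 -0.01] y [ 0.99 -0.11  0.09] z [ 0.09 -0.02 -1.  ] F [-0.4  0.6 -0.5] w 0.0259
[-52.31545173 -12.07768183  -0.83945406]
```

```bash
python3 -m jog '[[-2,-0.4,-0.1,0,1],[-3,-0.7,-0.1,0,1],[-3,-0.7,-0.1,0,1],[-3,-0.7,-0.1,0,1],[-3,-0.7,-0.1,0,1],[-3,-0.7,-0.1,0,1],[-3,-0.7,-0.1,0,1],[-3,-0.7,-0.1,0,1],[-3,-0.7,-0.1,0,1],[-3,-0.7,-0.1,0,1]]'; python3 -m jog '[[-3,-0.7,0,0,1],[-3,-0.7,0,0,1],[-3,-0.7,0,0,1],[-3,-0.7,0,0,1],[-3,-0.7,0,0,1],[-3,-0.7,0,0,1],[-2.5,-0.7,0,0,1],[-1,-0.3,0,0,1],[0,0,0,0,1],[0,0,0,0,1]]';  python3 -c "
from h import *
st(); print(totool(np.array([.416,-.213,.15])-r.read_state()['ee_pos']))"
```

```text
time: 90.4
ee_pos: [0.4915, 0.0038, 0.3582]
eef_rot: [0.745, 0.665, 0.037, 0.038]
ft_force: [1.1, -0.7, -1.0]
width: 0.026
time: 91.4
ee_pos: [0.4063, -0.2198, 0.3592]
eef_rot: [0.749, 0.66, 0.047, 0.038]
ft_force: [0.7, 1.4, -2.4]
width: 0.0253
t 91.4 p [ 0.4063 -0.2198  0.3592] x [0.13 0.99 0.02] y [ 0.98 -0.13  0.12] z [ 0.12  0.01 -0.99] F [ 0.7  1.4 -2.4] w 0.0253
[ 0.37294104 -1.59748336 20.88734954]
```

```bash
python3 -m jog '[[0.2,-0.8,0,0,1],[0.1,-0.8,0,0,1],[0,0,2.5,0,1],[0,0,2.5,0,1],[0,0,2.5,0,1],[0,0,2.5,0,1],[0,0,2.5,0,1],[0,0,2.5,0,1],[0,0,2.5,0,1],[0,0,0,0,1]]'; python3 -c "
from h import *
st(); print(totool(np.array([.416,-.213,.077])-r.read_state()['ee_pos']))"
```

```text
time: 92.4
ee_pos: [0.4105, -0.2025, 0.1775]
eef_rot: [0.744, 0.665, 0.047, 0.037]
ft_force: [0.3, 0.3, -1.8]
width: 0.0256
t 92.4 p [ 0.4105 -0.2025  0.1775] x [0.11 0.99 0.02] y [ 0.99 -0.11  0.12] z [ 0.12  0.01 -0.99] F [ 0.3  0.3 -1.8] w 0.0256
[-1.18515106 -0.52514096 10.03498022]
```

```bash
python3 -m jog '[[-0.6,-0.25,0,0,1],[-0.55,-0.25,0.5,0,1],[0,0,1.4,0,1],[0,0,1.4,0,1],[0,0,1.4,0,1],[0,0,1.4,0,1],[0,0,1.2,0,1],[0,0,0.4,0,1],[0,0,0,0,1],[0,0,0,0,1]]'; python3 -c "
from h import *
st(); print(totool(np.array([.416,-.213,.077])-r.read_state()['ee_pos']))"
```

```text
time: 93.4
ee_pos: [0.4172, -0.2165, 0.1063]
eef_rot: [0.744, 0.665, 0.052, 0.041]
ft_force: [0.4, -0.1, -1.6]
width: 0.0255
t 93.4 p [ 0.4172 -0.2165  0.1063] x [0.11 0.99 0.02] y [ 0.99 -0.11  0.13] z [ 0.13  0.01 -0.99] F [ 0.4 -0.1 -1.6] w 0.0255
[ 0.27225173 -0.53808128  2.89179933]
```

```bash
python3 -m jog '[[0.2,-0.4,0.5,0,1],[0,0,0.5,0,1],[0,0,0.5,0,1],[0,0,0.4,0,1],[0,0,0.3,0,1],[0,0,0.3,0,1],[0,0,0.2,0,1],[0,0,0,0,1],[0,0,0,0,1],[0,0,0,0,1]]'; python3 -c "
from h import *
st(); print(totool(np.array([.416,-.213,.077])-r.read_state()['ee_pos']))"
```

```text
time: 94.4
ee_pos: [0.4178, -0.2139, 0.078]
eef_rot: [0.744, 0.665, 0.053, 0.042]
ft_force: [0.3, -0.7, -0.9]
width: 0.0256
t 94.4 p [ 0.4178 -0.2139  0.078 ] x [0.11 0.99 0.02] y [ 0.98 -0.11  0.13] z [ 0.13  0.01 -0.99] F [ 0.3 -0.7 -0.9] w 0.0256
[ 0.06278599 -0.20503051  0.07547782]
```

```bash
python3 -m jog '[[0,0,0.1,0,1],[0,0,0,0,1],[0,0,0,0,0.4],[0,0,0,0,0.4],[0,0,0,0,0.4],[0,0,0,0,0.4],[0,0,0,0,0.4],[0,0,0,0,0.4],[0,0,0,0,0.4],[0,0,0,0,0.4]]'; python3 -m jog '[[0,0,-1,0,0.4],[0,0,-1.5,0,0.4],[0,0,-2.5,0,0.4],[0,0,-2.5,0,0.4],[0,0,-2.5,0,0.4],[0,0,-2.5,0,0.4],[0,0,-2.5,0,0.4],[0,0,-2.5,0,0.4],[0,0,-2.5,0,0.4],[0,0,-2.5,0,0.4]]'; python3 -m jog '[[2.5,0.4,-0.4,0,0.4],[2.5,0.4,-0.4,0,0.4],[2.5,0.4,-0.4,0,0.4],[2.5,0.4,-0.4,0,0.4],[2.5,0.4,-0.4,0,0.4],[2.5,0.4,-0.4,0,0.4],[2.5,0.4,-0.4,0,0.4],[2.5,0.4,-0.4,0,0.4],[2.5,0.4,-0.4,0,0.4],[2.5,0.4,-0.4,0,0.4]]';python3 -m jog '[[2.5,0.4,0,0,0.4],[2.5,0.4,0,0,0.4],[2.5,0.4,0,0,0.4],[2.5,0.4,0,0,0.4],[2.5,0.4,0,0,0.4],[2.5,0.4,0,0,0.4],[2,0.4,0,0,0.4],[0,0,0,0,0.4],[0,0,0,0,0.4],[0,0,0,0,0.4]]'; python3 tray.py; python3 cams.py;python3 -c "
from h import *
st(); snap('scene','s20.png');snap('top','t20.png')
a=cv2.imread('pics/s20.png');b=cv2.imread('pics/t20.png')
A=cv2.resize(a[150:390,150:510],(480,320),interpolation=3);A2=cv2.resize(a[140:270,150:315],(354,280),interpolation=3)
B=cv2.resize(b[150:310,320:500],(315,280),interpolation=3); A=cv2.resize(a[150:390,150:510],(669,446-126))
cv2.imwrite('pics/m20.png',np.vstack([np.hstack([A2,B]),A]))"
```

```text
time: 95.4
ee_pos: [0.4188, -0.214, 0.0777]
eef_rot: [0.744, 0.665, 0.054, 0.042]
ft_force: [0.3, -0.7, -0.2]
width: 0.0524
time: 96.4
ee_pos: [0.3842, -0.2159, 0.3068]
eef_rot: [0.744, 0.664, 0.052, 0.041]
ft_force: [0.5, -0.9, 1.3]
width: 0.0521
time: 97.4
ee_pos: [0.4487, 0.0322, 0.3634]
eef_rot: [0.747, 0.661, 0.055, 0.043]
ft_force: [0.9, -0.3, -0.2]
width: 0.0522
time: 98.4
ee_pos: [0.4978, 0.2074, 0.3698]
eef_rot: [0.746, 0.663, 0.053, 0.042]
ft_force: [0.5, -0.7, -0.1]
width: 0.0521
[156, 152, 158, 119, 5772] [233.3 204.2] body [ 0.481 -0.255]
[216, 176, 24, 16, 205] [227.4 184.7] body [ 0.408 -0.336]
[192, 191, 25, 17, 224] [204.5 200.5] body [ 0.49  -0.351]
[249, 198, 25, 16, 228] [261.2 206.6] body [ 0.428 -0.209]
[225, 215, 26, 18, 255] [237.9 224.9] body [ 0.513 -0.221]
t 98.5 p [0.4979 0.207  0.3701] x [0.12 0.99 0.02] y [ 0.98 -0.12  0.13] z [ 0.14  0.01 -0.99] F [ 0.8  0.1 -0.7] w 0.0524
```

View pics/m20.png

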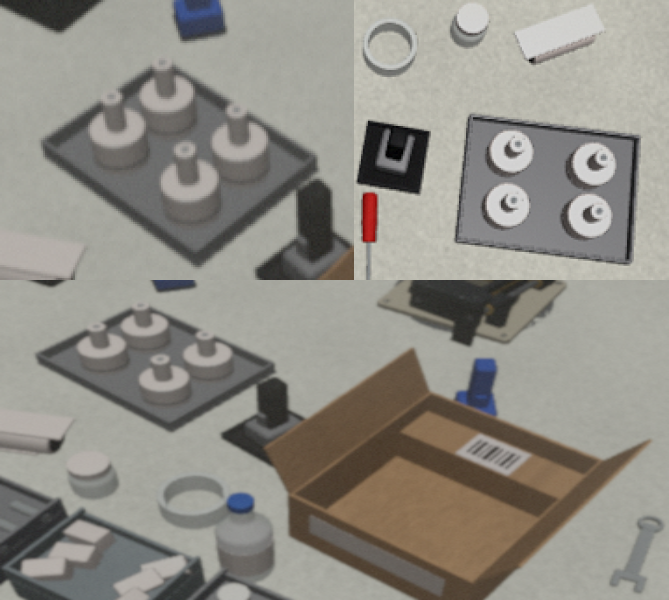

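```bash
python3 -c "
from h import *
s=snap('scene')
for th in (1.4,1.57,1.65,1.8,1.95,2.1,2.25):
    c=np.cos(th)*.095; p=np.array([.680+.1*c,.0957+c,.122+.095*np.sin(th)]); print(th,np.round(proj(s,p)))
"
```

```text
1.4 [312. 287.]
1.57 [305. 282.]
1.65 [302. 281.]
1.8 [297. 278.]
1.95 [292. 276.]
2.1 [287. 275.]
2.25 [283. 274.]
```

Right flap reads about 1.9 rad and the left about 2. Everything checks out, so I'll hand in.

```bash
python3 -c "
from h import *
st(); print(r.close_job())"
```

```text
t 98.65 p [0.4979 0.2074 0.3702] x [0.12 0.99 0.02] y [ 0.98 -0.12  0.13] z [ 0.14  0.01 -0.99] F [-0.2 -0.2 -0.8] w 0.0522
the job is handed in; nothing more can be done
None
```

The job is done and handed in at 98.65 s. I opened both flaps, held the scanner about 10 cm over the label for just over 2 s and put it back in its dock. Then I moved all four housings from the carton to the grey tray.

**Last checks, all from the cameras:**
- **Housings:** all four stand upright in the tray, clear of its walls, and the carton is empty.
- **Scanner:** it stands upright in the dock. Over the label I measured it centred to within about 5 mm from its head; its lower corners suggested up to 11 mm, still inside the 16 mm limit.
- **Flaps:** the right one reads about 1.9 rad and the left about 2.0 rad.
- **Bystanders and robot:** everything else looks in place in the last picture. I did not measure each bystander's shift. The gripper was clear above the carton.

**What went wrong on the way:**
- **Left flap:** the first push jammed, with up to 20 N on one axis, and left the tool tilted by a few degrees. The next tries slipped over the flap's edge, and a lower sweep opened it.
- **Knocked housing:** one housing was knocked about 2 cm around the time of the scan. I measured it again before picking it up.
- **First grasp:** it closed on nothing. The picture put the fingertips roughly 28 mm higher than the stated tip distance implies, so I gripped about 30 mm lower from then on.
- **Tool tilt:** it stood at about 0.14 rad by the end, but the housings still stood upright when released.

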